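# Weigh the pail of walnuts and tip it out into the salad bowl

### The arm

A 6-joint arm with a two-finger parallel gripper is mounted at the origin on the work surface. World frame = base frame: x ahead of the robot, y to its left, z up, the work surface at z = 0. Lengths are in m, angles in rad, forces in N, time in s.
With the tool pointing down it reaches from about 0.325 to 0.75 m from the base axis. Payload 7.6 kg.
Tool frame: the origin (TCP) lies midway between the tips of the shut fingers; the grasp point (between the pads) lies 19 mm behind it (bot.grip_depth is the distance from the TCP to the grasp point, in m); z points along the fingers, y is the direction in which the jaws open and shut (so a half turn about z gives the same grasp; the last joint's range is limited). The gripper opens to 85 mm and grips with 20 to 120 N. Pads are 22 mm wide; open, the fingers measure 114 mm over their backs; the gripper's body (76 mm by 85 mm) begins 54 mm behind the grasp point. The pads swing forward as they close: fully open they stand 13 mm farther back than shut.
Start: joints at [-1.321, 0.052, 1.401, -0, 1.689, -0.07], TCP at [0.165, -0.498, 0.231] pointing down, gripper open.
Joint ranges: [-2.9, 2.9], [-0.91, 2.17], [0.12, 2.37], [-1.06, 4.2], [0.26, 2.73], [-2.93, 2.93]. Speed limits (rad/s): [2.57, 2.57, 3.01, 3.14, 3.14, 3.14].

### API

Orientations are given as a rotation vector (axis times angle).
In Python, from cell import bot, eyes, job gives the robot as it stands.
- The arm moves only by the tool servo_tool, never from a script. Its argument "moves" is a list of rows, each a list of 4 numbers: the shift along the tool's x, y, z in mm, then the turn about the tool's z in degrees. A call has exactly 8 rows; each row is the pose to reach, as a shift and turn from the pose measured when the call began, along the tool's axes at that moment; what a row does not reach only later rows make up. A row lasts 1/12 s, in which the tool goes at most 41.7 mm and 7.16 degrees, less where a joint would pass 70% of its speed; a pose out of reach is approached as far as the arm can. A call with a gripper value outside its range is refused whole. "gripper" is the finger opening in mm, from 0 to 85.4, set as the call begins (left out, the last holds). The fingers move at their own pace and stop on an object; the grip force is fixed at half the most. Time passes only in rows, so rows that repeat a pose let the fingers close, or fill a call up. It gives the time, the measured TCP pose, the force and the opening at its end, in the units of the state.
- bot.state(): the state, without advancing time (a new reading comes with each control period).
- eyes.read_camera(name): name is "scene" or "top"; returns a dict with "frame" (400x640x3 uint8, blue, green, red), "fx", "fy", "cx", "cy" (pixels), "distortion" ([k1, k2, p1, p2, k3] as OpenCV has them; the pictures are not rectified), "cam_to_world" (4x4, takes a point from camera to world coordinates). Camera axes: x right, y down, z forward; pixel columns grow to the right and rows downward; lengths in m; the calibration is good to about 2 mm. A picture is of the moment at which its call begins. There is no depth.
- job.job_done(): hands the job in, once; it reports no verdict.
The state is a dict: "time": time; "qpos": joint angles; "joint_velocities": joint speeds; "joint_torque": joint torques, N m; "ee_pos": TCP position; "tool_rot": TCP orientation; "ft_force": force on the tool from outside, world axes, zero at the start; "wrist_torque": the same for the moment, N m; "opening": opening from 0.0 (shut) to 1.0 (fully open).
Only numpy, scipy, OpenCV 4.12 (cv2) and the standard library are available. Lean on these libraries where they do the work, as an engineer would, in place of code of your own. Each camera call takes 0.05 s, during which the arm holds its last target.

### The job

Weigh the walnuts: lift their pail by its bail, hang it on the hook of the spring balance, let go and leave it to hang still for a second or so, so that the full weight can be read. Then, with the pail still hanging on the hook, take it by the red grip at its bottom rim and tip it until all the walnuts have dropped into the white bowl underneath, spilling none. Lower it back, let go and leave the empty pail hanging upright and still on the hook for its empty weight; do not disturb the water bottle, the jar or the cup.

Things in the scene. Friction and masses are not known exactly. Their poses are not given: they have to be found in the camera images.
- pail: galvanised open round pail, origin at the centre of its underside, z up its axis. Height 118 mm, outer diameter 104 mm at the bottom, 138 mm at the rim, wall 2.5 mm. About 0.29 kg with bail; the six walnuts add 0.09 kg. Its -x side is the back, with the red bottom grip; it is tipped with the mouth towards its +x side. It carries the bail and the grip.
- pail_mid (a point): centre of the pail, on its axis, half-way up (59 mm over its underside); axes as the pail's
- pail_ears (a point): point on the pail's axis at the height of the two ears (105 mm over the underside); the bail swings about the pail's y axis through this point
- bail_top (a point): middle of the top of the bail, on the centre line of its 9 mm round black wire, 98 mm from the ears' axis. y along the wire, z away from the ears. To both sides the wire falls straight to 46 mm aside and 12 mm lower, then bends down to the ears, 77 mm aside. It swings 137 degrees either way; slight friction keeps it near upright. Held 20 to 30 mm aside, its middle stays free for the hook.
- bail: the bail (wire handle) itself, origin on the pail's axis at the ears; z points to bail_top
- grip: red plastic grip tube at the back of the pail's bottom rim, origin at its centre: 15 mm thick, 60 mm long along its y axis (the pail's y). It turns freely on its rod, so x and z of this body mean nothing. It is easiest to take while it faces the robot. With the pail tipped 95 to 100 degrees about its ears all the walnuts roll out; beyond 110 degrees the grip comes close under the hook.
- grip_mid (a point): centre of the red grip tube: 90 mm behind the pail's axis, 12 mm over its underside, 29 mm free between the tube and the pail's wall at that height (the wall leans out above it, 17 mm over the whole height). Axes as the pail's. Its two bracket wires stand 36 mm to either side.
- hook_seat (a point): where the centre line of the bail rests in the hook (7 mm wire), 325 mm over the table when unloaded. Axes as the stand's. The hook opens up and to -x (towards the robot), with a V-shaped bottom that damps swinging: its tip stands 18 mm to -x, 17 mm up; its shank rises 14 mm to +x up to 76 mm, then bends to 0. The 25 mm balance tube begins 115 mm up; the 23 mm post stands 200 mm to +x and 100 mm to +y, its arm 280 mm up.
- hook (a joint): how far the hook is pulled down, m: 0 unloaded, stop at 0.06. Spring 160 N/m: it dips about 23 mm under the full pail, about 18 mm under the empty one (3 to 4 mm either way as its mass varies), and bobs for one to two seconds after loading.
- bowl_rim (a point): centre of the mouth of the white salad bowl: rim radius 105 mm, 65 mm over the table. The loose bowl stands under the hook, its centre some 35 mm to the stand's +x side.
- walnut0_mid (a point): centre of a walnut, 31 by 33 mm; it starts in the pail
- walnut1_mid (a point): centre of a walnut, 31 by 33 mm; it starts in the pail
- walnut2_mid (a point): centre of a walnut, 31 by 33 mm; it starts in the pail
- walnut3_mid (a point): centre of a walnut, 31 by 33 mm; it starts in the pail
- walnut4_mid (a point): centre of a walnut, 31 by 33 mm; it starts in the pail
- walnut5_mid (a point): centre of a walnut, 31 by 33 mm; it starts in the pail
- water: water bottle, 74 mm across, 220 mm tall, origin at the centre of its underside; leave alone
- jar: green glass jar, 66 mm across, 85 mm tall, origin at the centre of its underside; leave alone
- cup: orange plastic cup, 72 mm across, 85 mm tall, origin at the centre of its underside; leave alone
Mind the look-alikes: they are no part of the job. There is more than one size of the pail; the job needs the larger.

How it is judged:
By the outcome, as a careful person would: the job done as asked, in the order asked, and still so for the second after the job is handed in, with the robot touching nothing.
It also fails if it takes over 72 s, if anything falls off the work surface, if the arm or the gripper's body presses on something with over 40 N, if the wrist force passes 120 N, or if a joint passes its speed limit or range.

## Working session

There is one attempt and no reset: what is moved stays moved. The work goes in short steps, Python scripts to look and compute and a tool call to move; the robot and the scene stay as the last step left them, time stands still between calls to the robot, and variables do not carry over. Pictures are saved under pics/ and viewed, and the job is handed in when it is done.

Besides the shell and the picture viewer there is one more tool, called after "Request:" as name(argument=value, ...) on one line, values as JSON. servo_tool: Moves the arm, as the interface text tells. Its arguments: {"type":"object","properties":{"moves":{"type":"array"},"gripper":{"type":"number"}},"required":["moves"]}

```bash
mkdir -p pics; ls; cat > h.py <<'E'
import numpy as np, cv2
from cell import bot, eyes, job
from scipy.spatial.transform import Rotation as R
def cam(n):
    c=eyes.read_camera(n); c['K']=np.array([[c['fx'],0,c['cx']],[0,c['fy'],c['cy']],[0,0,1.]]); c['D']=np.array(c['distortion'],float); c['T']=np.array(c['cam_to_world']); return c
def ray(c,u,v):
    p=cv2.undistortPoints(np.array([[[u,v]]],float),c['K'],c['D'])[0,0]
    return c['T'][:3,3], c['T'][:3,:3]@np.array([p[0],p[1],1.])
def atz(c,u,v,z):
    o,d=ray(c,u,v); return o+d*(z-o[2])/d[2]
def proj(c,P):
    P=np.atleast_2d(P).astype(float); W=np.linalg.inv(c['T'])
    return cv2.projectPoints(P,cv2.Rodrigues(W[:3,:3])[0],W[:3,3],c['K'],c['D'])[0][:,0]
def tri(c1,p1,c2,p2):
    o1,d1=ray(c1,*p1);o2,d2=ray(c2,*p2)
    d1=d1/np.linalg.norm(d1);d2=d2/np.linalg.norm(d2)
    s=np.linalg.lstsq(np.c_[d1,-d2],o2-o1,rcond=None)[0]
    a=o1+s[0]*d1;b=o2+s[1]*d2
    return (a+b)/2,np.linalg.norm(a-b)
def save(c,n,crop=None,k=1):
    f=c['frame']
    if crop: f=f[crop[1]:crop[3],crop[0]:crop[2]]
    cv2.imwrite('pics/'+n,cv2.resize(f,None,fx=k,fy=k,interpolation=cv2.INTER_CUBIC))
E
python3 - <<'E'
from h import *
for n in('scene','top'):
    c=cam(n);save(c,n+'0.png',k=1.25);print(n,c['T'].round(3).tolist(),c['fx'],c['cx'],c['D'])
    import pickle;pickle.dump({k:c[k] for k in c},open(n+'0.pkl','wb'))
s=bot.state();print(s)
print(R.from_rotvec(s['tool_rot']).as_matrix().round(3))
E
```

```text
pics
scene [[0.468, 0.751, -0.466, 0.999], [0.884, -0.395, 0.252, -0.168], [0.005, -0.529, -0.848, 0.971], [0.0, 0.0, 0.0, 1.0]] 392.94536914849374 313.38330121777346 [-0.01101128  0.          0.          0.          0.        ]
top [[0.013, -0.981, 0.195, 0.321], [-1.0, -0.012, 0.005, 0.065], [-0.003, -0.195, -0.981, 1.294], [0.0, 0.0, 0.0, 1.0]] 399.55975482877375 319.31266943184517 [-0.01998937  0.          0.          0.          0.        ]
{'time': 0.1, 'qpos': array([-1.32129717e+00,  5.27909645e-02,  1.40163610e+00, -1.60256356e-06,
        1.68860867e+00, -7.03231867e-02]), 'joint_velocities': array([ 0.00069261, -0.00056851, -0.00291816,  0.00080749,  0.00110158,
       -0.00047587]), 'joint_torque': array([ 1.22743138e-03, -3.82582104e+01, -3.60986173e+01, -4.42402347e-05,
        4.75089721e-03, -2.75990908e-05]), 'ee_pos': array([ 0.1650007 , -0.49810778,  0.23054114]), 'tool_rot': array([-3.10009165e+00, -5.00008276e-01,  2.05202087e-04]), 'ft_force': array([ 0.10587261, -0.13459529, -0.79586679]), 'wrist_torque': array([ 0.02075779,  0.01520895, -0.02182103]), 'opening': 0.9985864271432329}
[[ 0.949  0.314 -0.   ]
 [ 0.314 -0.949  0.001]
 [ 0.    -0.001 -1.   ]]
```

View pics/scene0.png

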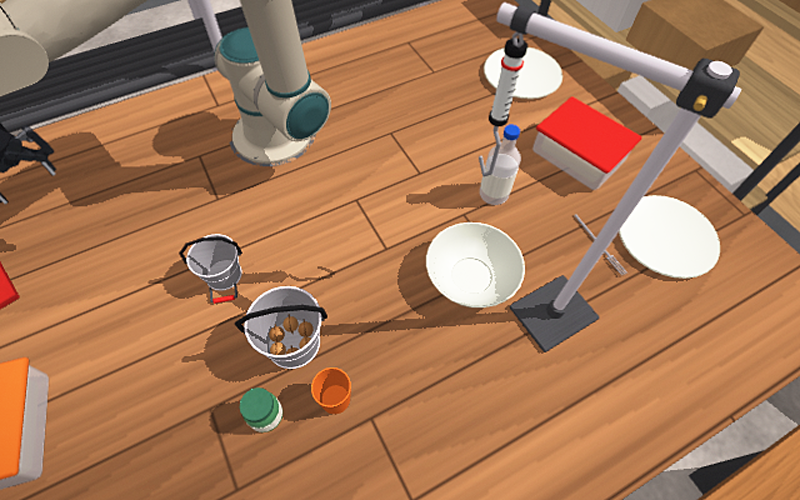

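View pics/top0.png

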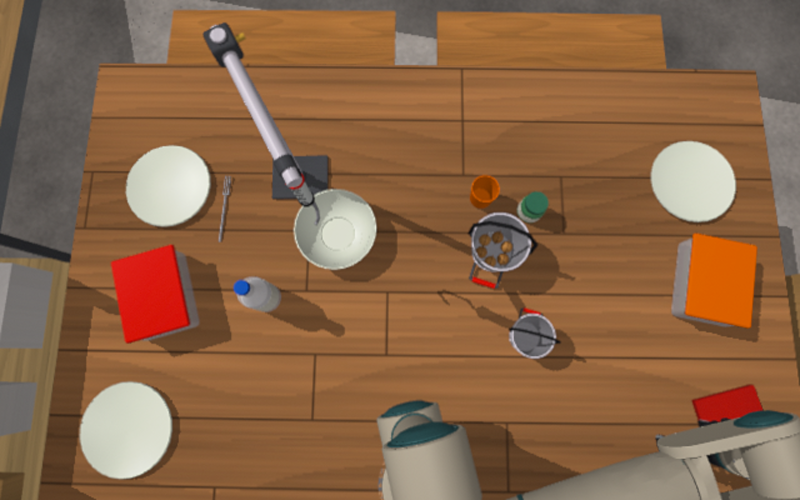

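Candidates (in the 1.25x pictures): a pail with walnuts at scene (284,327) / top (502,242), and a small empty pail at scene (215,262) / top (533,336). The larger one, with the walnuts, is the one I want. I'll check it in close crops.

```bash
python3 - <<'E'
from h import *
import pickle
c=pickle.load(open('scene0.pkl','rb'));save(c,'s_pail.png',(170,215,300,355),5.5);save(c,'s_hook.png',(320,0,480,140),5)
c=pickle.load(open('top0.pkl','rb'));save(c,'t_pail.png',(360,130,450,240),5.4);save(c,'t_hook.png',(190,110,320,220),5.4)
E
```

```text
(no output)
```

View pics/s_pail.png

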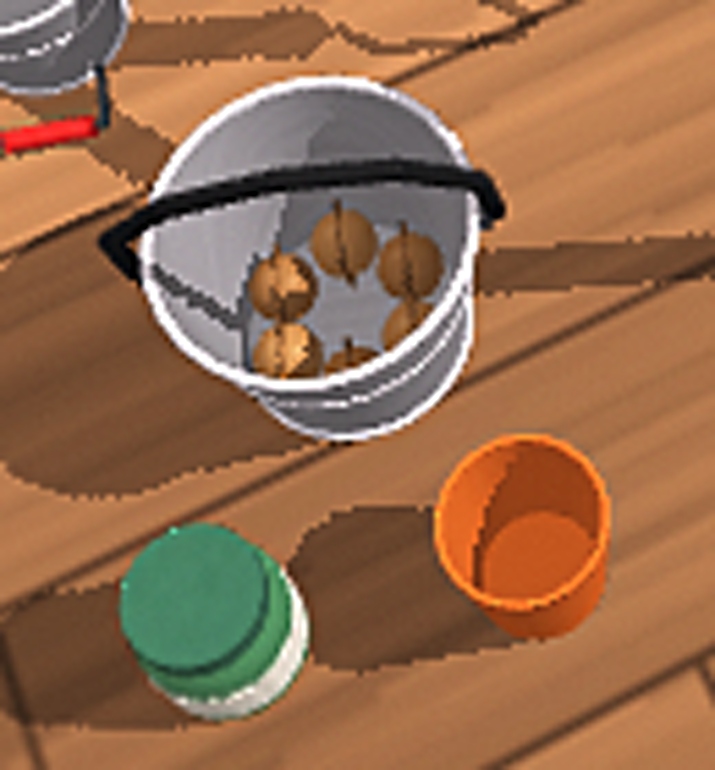

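View pics/t_pail.png

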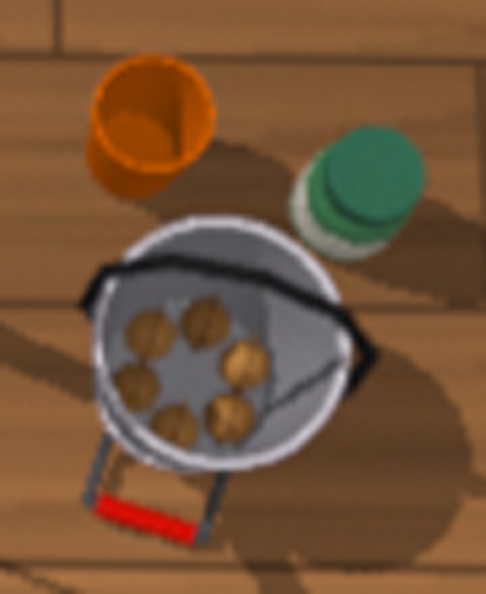

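View pics/s_hook.png

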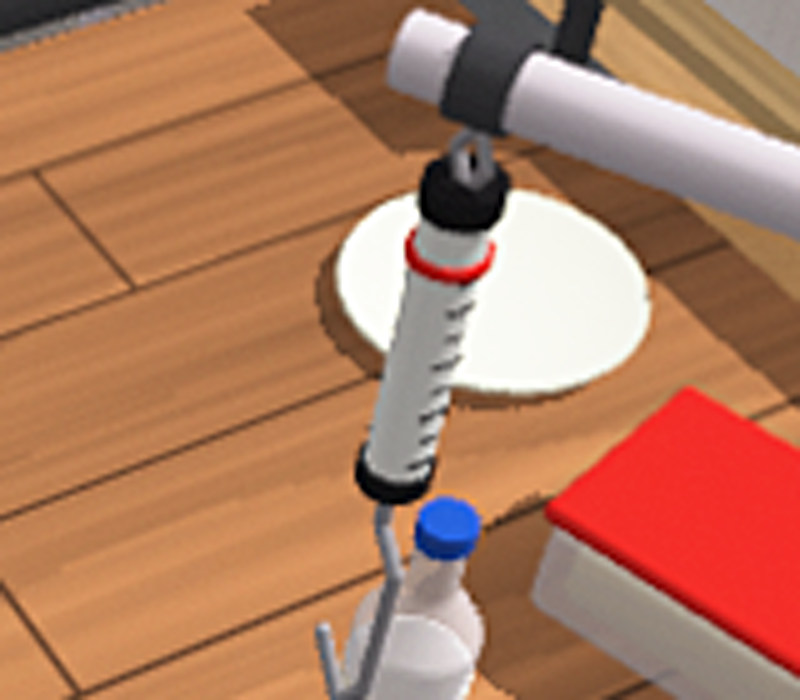

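View pics/t_hook.png

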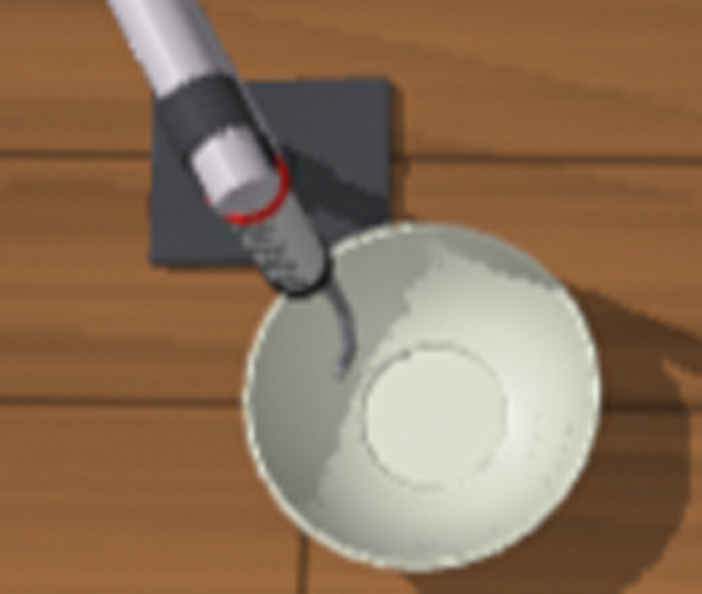

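```bash
python3 - <<'E'
from h import *
import pickle
c=pickle.load(open('scene0.pkl','rb'));save(c,'s_hook2.png',(330,90,490,260),4.5)
save(c,'s_post.png',(400,30,620,290),2.3)
c=pickle.load(open('top0.pkl','rb'));save(c,'t_post.png',(150,10,280,170),3.7)
E
```

```text
(no output)
```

View pics/s_hook2.png

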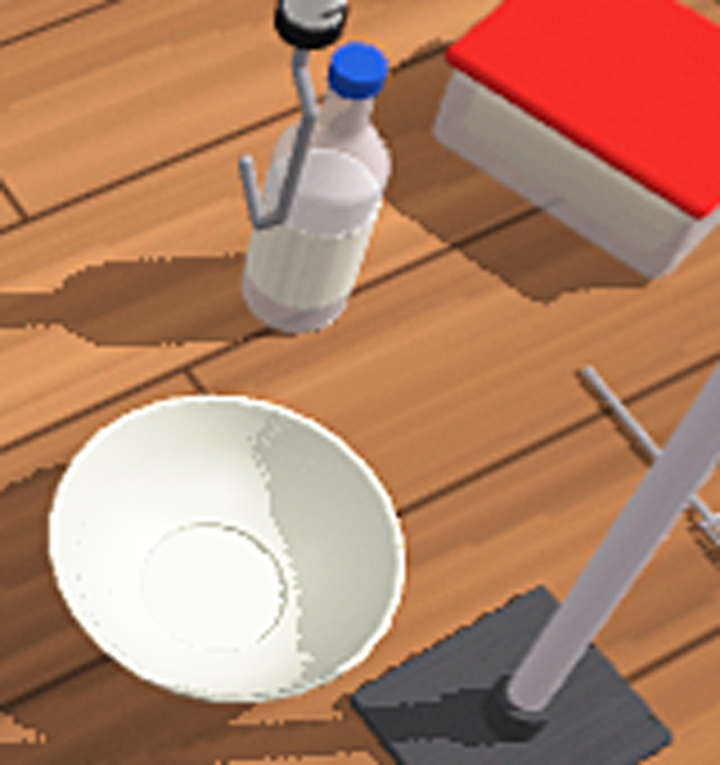

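View pics/s_post.png

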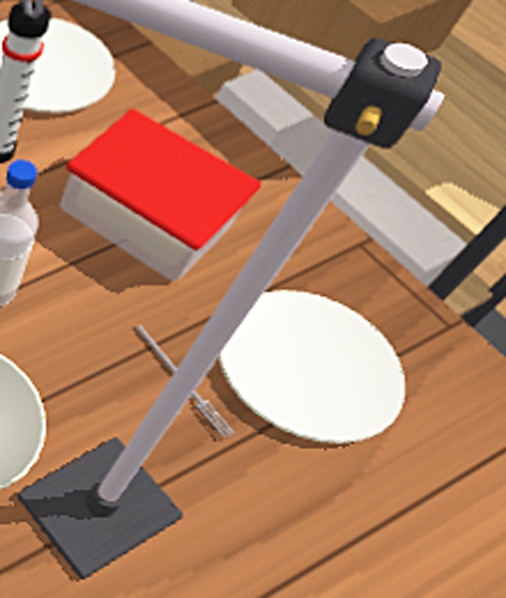

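View pics/t_post.png

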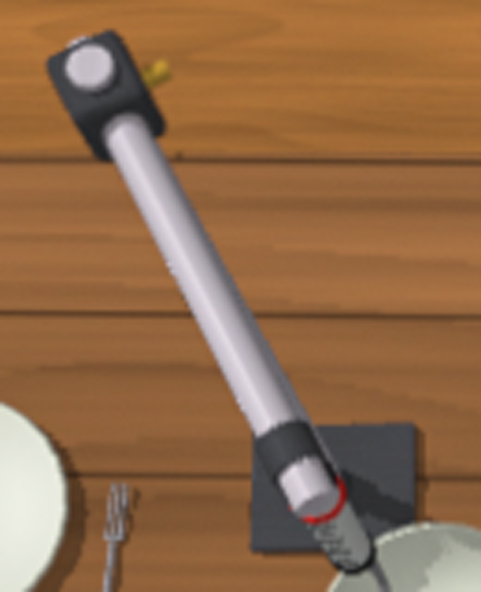

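```bash
cat > fit.py <<'E'
from h import *
import pickle
from scipy.optimize import least_squares
cs=pickle.load(open('scene0.pkl','rb'));ct=pickle.load(open('top0.pkl','rb'))
def un(p,off,k): return (np.array(p,float)+.5)/k-.5+np.array(off)
def Rz(a): return R.from_rotvec([0,0,a]).as_matrix()
S=lambda p:un(p,(330,90),4.5)
T=lambda p:un(p,(190,110),5.4)
# hook+stand
sp,tp=[S((262,222)),S((247,160)),S((312,118)),S((525,705))],[]
sm=[(0,0,0),(-.018,0,.017),(.014,0,.076-.014),(.2,.1,-.325+.005)]
def res(p):
    def w(m): return np.c_[np.array(m)@Rz(p[2]).T+[p[0],p[1],.325]]
    return (proj(cs,w(sm[:2]+sm[3:]))-np.array(sp[:2]+sp[3:])).ravel()
r=least_squares(res,[.55,.3,0]);print('hook xy yaw(deg)',r.x[:2],np.degrees(r.x[2]),r.fun.round(1))
hx=r.x
for q in [(0,0,0),(-.018,0,.017),(.014,0,.014),(.014,0,.076),(0,0,.09),(0,0,.115)]:
    P=Rz(hx[2])@q+[hx[0],hx[1],.325]; a=proj(ct,P)[0];b=proj(cs,P)[0]
    print(q,'topcrop',((a+.5-[190,110])*5.4).round(),'scenecrop',((b+.5-[330,90])*4.5).round())
# post foot from scene, and top base plate
print('postfoot',atz(cs,*S((525,705)),.005))
print('tri shank/tube', tri(cs,S((300,55)),ct,T((322,275))))
# bowl
def circ(c,x,y,r,z):
    t=np.linspace(0,2*np.pi,180);q=proj(c,np.c_[x+r*np.cos(t),y+r*np.sin(t),z+0*t]);return np.r_[q[:,0].min(),q[:,0].max(),q[:,1].min(),q[:,1].max()]
tb=np.r_[T((245,0))[0],T((600,0))[0],T((0,222))[1],T((0,570))[1]]
sb=np.r_[S((48,0))[0],S((405,0))[0],S((0,395))[1],S((0,702))[1]]
r=least_squares(lambda p:np.r_[circ(ct,p[0],p[1],.105,.065)-tb,circ(cs,p[0],p[1],.105,.065)-sb],[.5,.2]);print('bowl',r.x,r.fun.round(1))
S2=lambda p:un(p,(170,215),5.5)
T2=lambda p:un(p,(360,130),5.4)
tb=np.r_[T2((96,0))[0],T2((352,0))[0],T2((0,214))[1],T2((0,471))[1]]
sb=np.r_[S2((141,0))[0],S2((478,0))[0],S2((0,76))[1],S2((0,392))[1]]
r=least_squares(lambda p:np.r_[circ(ct,p[0],p[1],.069,.118)-tb,circ(cs,p[0],p[1],.069,.118)-sb],[.5,-.1]);print('pail rim',r.x,r.fun.round(1))
px=r.x
g=[atz(ct,*T2(p),.012) for p in((96,506),(198,533))];gm=(g[0]+g[1])/2
print('grip ends',g,gm,'len',np.linalg.norm(g[0]-g[1]),'dist axis',np.linalg.norm(gm[:2]-px), 'yaw by centre',np.degrees(np.arctan2(*(px-gm[:2])[::-1])),'yaw by dir',np.degrees(np.arctan2(*(g[0]-g[1])[:2][::-1]))-90)
for p in((137,170),(200,125)):pass
jar=atz(ct,*T2((373,175)),.085);cup=atz(ct,*T2((158,112)),.085);print('jar',jar,'cup',cup)
print('bottle cap',atz(ct,242/1.25,287/1.25,.22))
E
python3 fit.py
```

```text
hook xy yaw(deg) [0.58996021 0.23470801] 7.077324306778526 [ 0.7 -1.5 -0.2  1.7 -0.7 -0.1]
(0, 0, 0) topcrop [350. 326.] scenecrop [266. 216.]
(-0.018, 0, 0.017) topcrop [347. 354.] scenecrop [247. 168.]
(0.014, 0, 0.014) topcrop [343. 288.] scenecrop [290. 215.]
(0.014, 0, 0.076) topcrop [319. 247.] scenecrop [316. 122.]
(0, 0, 0.09) topcrop [316. 269.] scenecrop [300.  80.]
(0, 0, 0.115) topcrop [305. 251.] scenecrop [311.  37.]
postfoot [0.77728638 0.35987442 0.005     ]
tri shank/tube (array([0.58531521, 0.23222469, 0.42544168]), np.float64(0.005620700981417411))
bowl [0.62239449 0.23628399] [-0.5  0.  -0.3 -0.3 -0.2 -0.3 -0.3  0. ]
pail rim [ 0.58221006 -0.17374037] [ 0.5 -1.1  1.1 -1.8  0.5 -1.2  1.1 -1.3]
grip ends [array([ 0.50240199, -0.11678054,  0.012     ]), array([ 0.4868434 , -0.17753435,  0.012     ])] [ 0.4946227  -0.14715744  0.012     ] len 0.0627143932756833 dist axis 0.09153249939676408 yaw by centre -16.883139387868603 yaw by dir -14.364304005972372
jar [ 0.68857907 -0.27117471  0.085     ] cup [ 0.72542392 -0.14652788  0.085     ]
bottle cap [0.44963593 0.41054123 0.22      ]
```

```bash
cat > fit2.py <<'E'
from fit import *
print('-----')
sm=[(0,0,-.003),(-.018,0,.018),(.014,0,.076),(0,0,.115),(.2,.1,-.32)]
so=[S((263,226)),S((247,157)),S((312,118)),S((309,37)),S((525,705))]
tm=[(-.018,0,.018),(0,0,.115)]
to=[T((340,377)),T((303,272))]
def f(p,z=None):
    z=p[3] if len(p)>3 else .325
    w=lambda m:np.array(m)@Rz(p[2]).T+[p[0],p[1],z]
    ms=w(sm); ms[-1,2]=.005
    return np.r_[(proj(cs,ms)-np.array(so)).ravel(),(proj(ct,w(tm))-np.array(to)).ravel()]
for x0 in([.58,.23,.1],[.58,.23,.1,.325]):
    r=least_squares(f,x0);print(r.x,np.degrees(r.x[2]));print(r.fun.reshape(-1,2).round(1).tolist())
# draw bail for tilts
d=ct['frame'].copy();e=cs['frame'].copy()
yaw=np.radians(-15.5)
ct5=cv2.resize(d[130:240,360:450],None,fx=5.4,fy=5.4);cs5=cv2.resize(e[215:355,170:300],None,fx=5.5,fy=5.5)
for t,col in((0,(255,255,0)),(10,(0,255,0)),(20,(0,255,255))):
    m=np.array([(0,-.077,0),(0,-.046,.086),(0,0,.098),(0,.046,.086),(0,.077,0)])@R.from_rotvec([0,np.radians(t),0]).as_matrix().T@Rz(yaw).T+[.5822,-.1737,.105]
    a=(proj(ct,m)+.5-[360,130])*5.4;b=(proj(cs,m)+.5-[170,215])*5.5
    cv2.polylines(ct5,[a.astype(int)],False,col,1);cv2.polylines(cs5,[b.astype(int)],False,col,1)
cv2.imwrite('pics/ovl.png',np.hstack([cv2.resize(ct5,(330,400)),cv2.resize(cs5,(400,400))]))
E
python3 fit2.py | sed -n '/-----/,$p'
```

```text
-----
[0.58619419 0.23590954 0.10829212] 6.204681168717108
[[-0.3, -2.8], [-0.5, 0.6], [0.1, -0.7], [-0.2, -1.6], [-1.6, -0.5], [0.5, -3.0], [-0.4, -2.4]]
[0.58370061 0.23931784 0.09203122 0.31716314] 5.273000252876795
[[-0.2, -1.8], [-0.3, 1.7], [-0.1, 0.7], [-0.2, -0.0], [-1.6, -0.7], [-0.5, -1.3], [-1.3, -0.3]]
```

View pics/ovl.png

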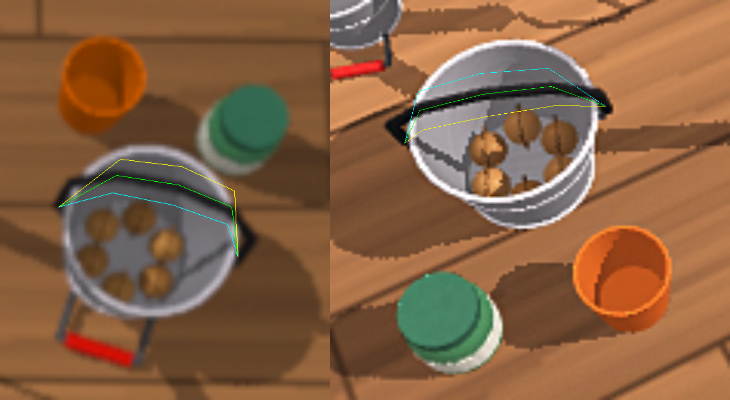

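Request:
servo_tool(moves=[[0,0,-40,-4],[0,0,-80,-8],[0,0,-120,-12],[20,-10,-160,-18],[50,-30,-190,-24],[80,-50,-210,-30],[115,-70,-220,-36],[150,-90,-220,-40]], gripper=85)

```text
time: 0.77
ee_pos: [0.2754, -0.3695, 0.453]
tool_rot: [2.738, 1.535, 0.001]
ft_force: [1.5, -0.5, -0.8]
opening: 0.994
```

```bash
cat >> h.py <<'E'
def rel(P):
    s=bot.state();M=R.from_rotvec(s['tool_rot']).as_matrix()
    return (M.T@(np.array(P)-s['ee_pos'])*1000).round(1)
def st():
    s=bot.state();M=R.from_rotvec(s['tool_rot']).as_matrix()
    print('t',round(s['time'],2),'tcp',s['ee_pos'].round(4),'z',M[:,2].round(3),'y',M[:,1].round(3),'x',M[:,0].round(3),'q',s['qpos'].round(3),'F',s['ft_force'].round(1),'open',round(s['opening']*85.4,1))
E
python3 -c "
from h import *
st();print(rel([.55,-.1,.45]))"
```

```text
t 0.77 tcp [ 0.2754 -0.3695  0.453 ] z [ 0.002 -0.002 -1.   ] y [ 0.853 -0.522  0.003] x [ 0.522  0.853 -0.001] q [-1.011 -0.051  1.06   0.     2.13  -0.461] F [ 1.5 -0.5 -0.8] open 84.9
[373.2  93.6   2.9]
```

Request:
servo_tool(moves=[[40,10,0,-3],[80,20,0,-6],[120,30,0,-9],[160,40,0,-12],[200,50,0,-15],[240,60,0,-18],[280,70,0,-21],[320,80,0,-21]])

```text
time: 1.43
ee_pos: [0.5118, -0.1364, 0.4526]
tool_rot: [2.41, 2.012, -0.0]
ft_force: [0.5, -0.6, 0.6]
opening: 0.992
```

Request:
servo_tool(moves=[[0,40,0,0],[0,80,0,0],[0,120,0,0],[0,160,0,0],[0,200,0,0],[0,240,0,0],[0,280,0,0],[0,320,0,0]])

```text
time: 2.1
ee_pos: [0.6936, -0.1651, 0.3993]
tool_rot: [2.395, 2.0, 0.022]
ft_force: [-0.7, 0.4, 1.3]
opening: 0.991
```

```bash
python3 -c "
from h import *
st()"
```

```text
t 2.1 tcp [ 0.6936 -0.1651  0.3993] z [ 0.024 -0.007 -1.   ] y [ 0.984 -0.178  0.025] x [ 0.179  0.984 -0.003] q [-0.285  0.783  0.122 -0.     2.211 -0.106] F [-0.7  0.4  1.3] open 84.6
```

Request:
servo_tool(moves=[[0,300,-300,0],[0,300,-300,0],[0,300,-300,0],[0,300,-300,0],[0,300,-300,0],[0,300,-300,0],[0,300,-300,0],[0,300,-300,0]])

```text
time: 2.77
ee_pos: [0.6759, -0.1528, 0.4384]
tool_rot: [2.379, 1.986, 0.046]
ft_force: [0.4, 0.5, -0.6]
opening: 0.997
```

```bash
python3 -c "
from h import *
st()"
```

```text
t 2.77 tcp [ 0.6759 -0.1528  0.4384] z [ 0.05  -0.013 -0.999] y [ 0.983 -0.178  0.052] x [ 0.179  0.984 -0.004] q [-2.760e-01  7.270e-01  1.220e-01  1.000e-03  2.241e+00 -9.600e-02] F [ 0.4  0.5 -0.6] open 85.2
```

Request:
servo_tool(moves=[[0,900,0,0],[0,900,0,0],[0,900,0,0],[0,900,0,0],[0,900,0,0],[0,900,0,0],[0,900,0,0],[0,900,0,0]])

```text
time: 3.43
ee_pos: [0.7574, -0.1604, 0.3221]
tool_rot: [2.362, 1.972, 0.071]
ft_force: [-0.9, 0.6, -0.3]
opening: 0.996
```

```bash
python3 -c "
from h import *
st()"
```

```text
t 3.43 tcp [ 0.7574 -0.1604  0.3221] z [ 0.076 -0.019 -0.997] y [ 0.981 -0.178  0.078] x [ 0.179  0.984 -0.005] q [-2.570e-01  8.900e-01  1.220e-01  1.000e-03  2.051e+00 -7.700e-02] F [-0.9  0.6 -0.3] open 85.1
```

Request:
servo_tool(moves=[[0,900,-250,0],[0,900,-250,0],[0,900,-250,0],[0,900,-250,0],[0,900,-250,0],[0,900,-250,0],[0,900,-250,0],[0,900,-250,0]])

```text
time: 4.1
ee_pos: [0.7798, -0.1583, 0.296]
tool_rot: [2.345, 1.958, 0.098]
ft_force: [-0.0, 0.3, 0.2]
opening: 0.997
```

Request:
servo_tool(moves=[[0,900,-100,0],[0,900,-100,0],[0,900,-100,0],[0,900,-100,0],[0,900,-100,0],[0,900,-100,0],[0,900,-100,0],[0,900,-100,0]])

```text
time: 4.77
ee_pos: [0.8099, -0.1596, 0.2481]
tool_rot: [2.326, 1.942, 0.125]
ft_force: [0.2, -0.9, 0.3]
opening: 0.996
```

Request:
servo_tool(moves=[[0,900,-100,0],[0,900,-100,0],[0,900,-100,0],[0,900,-100,0],[0,900,-100,0],[0,900,-100,0],[0,900,-100,0],[0,900,-100,0]])

```text
time: 5.43
ee_pos: [0.8298, -0.16, 0.2197]
tool_rot: [2.307, 1.927, 0.153]
ft_force: [0.2, 0.1, 1.0]
opening: 0.99
```

```bash
python3 -c "
from h import *
st()"
```

```text
t 5.43 tcp [ 0.8298 -0.16    0.2197] z [ 0.162 -0.036 -0.986] y [ 0.971 -0.175  0.165] x [ 0.179  0.984 -0.006] q [-0.235  1.025  0.123  0.003  1.827 -0.055] F [0.2 0.1 1. ] open 84.6
```

Request:
servo_tool(moves=[[0,900,-400,0],[0,900,-400,0],[0,900,-400,0],[0,900,-400,0],[0,900,-400,0],[0,900,-400,0],[0,900,-400,0],[0,900,-400,0]])

```text
time: 6.1
ee_pos: [0.8175, -0.1549, 0.2746]
tool_rot: [2.288, 1.911, 0.18]
ft_force: [-0.6, -0.6, -0.5]
opening: 0.997
```

Request:
servo_tool(moves=[[0,900,-300,0],[0,900,-300,0],[0,900,-300,0],[0,900,-300,0],[0,900,-300,0],[0,900,-300,0],[0,900,-300,0],[0,900,-300,0]])

```text
time: 6.77
ee_pos: [0.8158, -0.1526, 0.2986]
tool_rot: [2.269, 1.895, 0.207]
ft_force: [0.5, -0.4, -0.2]
opening: 0.995
```

Request:
servo_tool(moves=[[0,900,-200,0],[0,900,-200,0],[0,900,-200,0],[0,900,-200,0],[0,900,-200,0],[0,900,-200,0],[0,900,-200,0],[0,900,-200,0]])

```text
time: 7.43
ee_pos: [0.8238, -0.1527, 0.3011]
tool_rot: [2.25, 1.879, 0.234]
ft_force: [-0.2, 0.4, 0.3]
opening: 0.996
```

Request:
servo_tool(moves=[[0,900,-150,0],[0,900,-150,0],[0,900,-150,0],[0,900,-150,0],[0,900,-150,0],[0,900,-150,0],[0,900,-150,0],[0,900,-150,0]])

```text
time: 8.1
ee_pos: [0.8342, -0.1537, 0.2987]
tool_rot: [2.23, 1.863, 0.26]
ft_force: [-0.2, -0.0, -0.1]
opening: 0.994
```

```bash
python3 -c "
from h import *
st()"
```

```text
t 8.1 tcp [ 0.8342 -0.1537  0.2987] z [ 0.276 -0.057 -0.959] y [ 0.944 -0.17   0.282] x [ 0.179  0.984 -0.007] q [-0.228  0.934  0.122  0.007  1.799 -0.046] F [-0.2 -0.  -0.1] open 84.9
```

Request:
servo_tool(moves=[[0,900,-130,0],[0,900,-130,0],[0,900,-130,0],[0,900,-130,0],[0,900,-130,0],[0,900,-130,0],[0,900,-130,0],[0,900,-130,0]])

```text
time: 8.77
ee_pos: [0.843, -0.1546, 0.2997]
tool_rot: [2.21, 1.847, 0.287]
ft_force: [0.2, -0.0, 0.0]
opening: 0.999
```

Request:
servo_tool(moves=[[0,900,-100,0],[0,900,-100,0],[0,900,-100,0],[0,900,-100,0],[0,900,-100,0],[0,900,-100,0],[0,900,-100,0],[0,900,-100,0]])

```text
time: 9.43
ee_pos: [0.8519, -0.1557, 0.3006]
tool_rot: [2.19, 1.83, 0.313]
ft_force: [0.2, -0.0, 0.2]
opening: 0.996
```

Request:
servo_tool(moves=[[0,900,-80,0],[0,900,-80,0],[0,900,-80,0],[0,900,-80,0],[0,900,-80,0],[0,900,-80,0],[0,900,-80,0],[0,900,-80,0]])

```text
time: 10.1
ee_pos: [0.8596, -0.1567, 0.3041]
tool_rot: [2.17, 1.813, 0.338]
ft_force: [0.5, -1.1, 0.1]
opening: 0.999
```

Request:
servo_tool(moves=[[0,900,-50,0],[0,900,-50,0],[0,900,-50,0],[0,900,-50,0],[0,900,-50,0],[0,900,-50,0],[0,900,-50,0],[0,900,-50,0]])

```text
time: 10.77
ee_pos: [0.8676, -0.1578, 0.3071]
tool_rot: [2.149, 1.796, 0.364]
ft_force: [0.1, -0.2, -0.7]
opening: 0.995
```

Request:
servo_tool(moves=[[0,900,-30,0],[0,900,-30,0],[0,900,-30,0],[0,900,-30,0],[0,900,-30,0],[0,900,-30,0],[0,900,-30,0],[0,900,-30,0]])

```text
time: 11.43
ee_pos: [0.8747, -0.1589, 0.3121]
tool_rot: [2.129, 1.779, 0.389]
ft_force: [0.2, -0.4, 0.3]
opening: 0.994
```

Request:
servo_tool(moves=[[0,900,0,0],[0,900,0,0],[0,900,0,0],[0,900,0,0],[0,900,0,0],[0,900,0,0],[0,900,0,0],[0,900,0,0]])

```text
time: 12.1
ee_pos: [0.8821, -0.1601, 0.3162]
tool_rot: [2.108, 1.762, 0.413]
ft_force: [-0.4, 0.1, -0.3]
opening: 0.997
```

```bash
python3 -c "
from h import *
st()"
```

```text
t 12.1 tcp [ 0.8821 -0.1601  0.3162] z [ 0.444 -0.087 -0.892] y [ 0.878 -0.156  0.452] x [ 0.179  0.984 -0.007] q [-0.225  0.936  0.123  0.014  1.614 -0.043] F [-0.4  0.1 -0.3] open 85.2
```

Request:
servo_tool(moves=[[0,900,40,0],[0,900,40,0],[0,900,40,0],[0,900,40,0],[0,900,40,0],[0,900,40,0],[0,900,40,0],[0,900,40,0]])

```text
time: 12.77
ee_pos: [0.8908, -0.1616, 0.3174]
tool_rot: [2.087, 1.745, 0.437]
ft_force: [-0.1, 1.2, 0.4]
opening: 0.993
```

Request:
servo_tool(moves=[[0,900,60,0],[0,900,60,0],[0,900,60,0],[0,900,60,0],[0,900,60,0],[0,900,60,0],[0,900,60,0],[0,900,60,0]])

```text
time: 13.43
ee_pos: [0.8983, -0.1629, 0.3214]
tool_rot: [2.066, 1.727, 0.461]
ft_force: [-0.4, 0.8, 0.4]
opening: 0.998
```

Request:
servo_tool(moves=[[0,900,90,0],[0,900,90,0],[0,900,90,0],[0,900,90,0],[0,900,90,0],[0,900,90,0],[0,900,90,0],[0,900,90,0]])

```text
time: 14.1
ee_pos: [0.9058, -0.1642, 0.3249]
tool_rot: [2.045, 1.71, 0.484]
ft_force: [-0.3, -0.0, -0.1]
opening: 0.999
```

Request:
servo_tool(moves=[[0,900,120,0],[0,900,120,0],[0,900,120,0],[0,900,120,0],[0,900,120,0],[0,900,120,0],[0,900,120,0],[0,900,120,0]])

```text
time: 14.77
ee_pos: [0.9134, -0.1655, 0.3283]
tool_rot: [2.024, 1.692, 0.507]
ft_force: [-0.3, 0.2, -1.0]
opening: 0.995
```

Request:
servo_tool(moves=[[0,900,150,0],[0,900,150,0],[0,900,150,0],[0,900,150,0],[0,900,150,0],[0,900,150,0],[0,900,150,0],[0,900,150,0]])

```text
time: 15.43
ee_pos: [0.9209, -0.1667, 0.3316]
tool_rot: [2.003, 1.675, 0.529]
ft_force: [-1.1, 0.5, 0.2]
opening: 1.001
```

Request:
servo_tool(moves=[[0,900,180,0],[0,900,180,0],[0,900,180,0],[0,900,180,0],[0,900,180,0],[0,900,180,0],[0,900,180,0],[0,900,180,0]])

```text
time: 16.1
ee_pos: [0.9282, -0.1681, 0.3349]
tool_rot: [1.981, 1.657, 0.551]
ft_force: [0.2, -0.3, -0.5]
opening: 0.994
```

Request:
servo_tool(moves=[[0,900,210,0],[0,900,210,0],[0,900,210,0],[0,900,210,0],[0,900,210,0],[0,900,210,0],[0,900,210,0],[0,900,210,0]])

```text
time: 16.77
ee_pos: [0.9354, -0.1693, 0.3383]
tool_rot: [1.96, 1.64, 0.572]
ft_force: [0.4, 0.1, -0.0]
opening: 0.996
```

Request:
servo_tool(moves=[[0,900,240,0],[0,900,240,0],[0,900,240,0],[0,900,240,0],[0,900,240,0],[0,900,240,0],[0,900,240,0],[0,900,240,0]])

```text
time: 17.43
ee_pos: [0.9424, -0.1706, 0.3419]
tool_rot: [1.939, 1.623, 0.593]
ft_force: [0.3, 0.1, -0.1]
opening: 0.997
```

```bash
python3 -c "
from h import *
st()
for n in('scene','top'):
    c=cam(n);save(c,n+'1.png',k=1.25)
"
```

```text
t 17.43 tcp [ 0.9424 -0.1706  0.3419] z [ 0.64  -0.122 -0.759] y [ 0.747 -0.131  0.651] x [ 0.179  0.984 -0.007] q [-0.224  0.951  0.122  0.024  1.359 -0.043] F [ 0.3  0.1 -0.1] open 85.1
```

View pics/scene1.png

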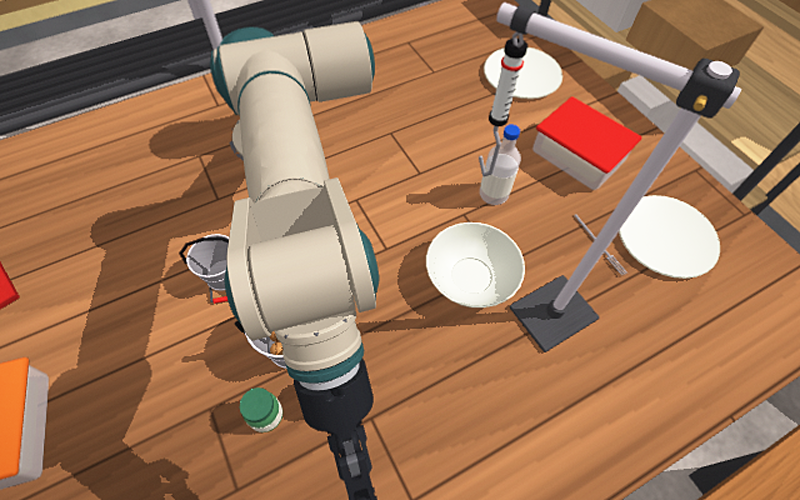

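```bash
python3 - <<'E' | sed -n '/-----/,$p'
from fit import *
print('-----')
yaw=np.radians(-15.5)
ct5=cv2.resize(ct['frame'][150:210,368:440],None,fx=5.4,fy=5.4,interpolation=cv2.INTER_CUBIC);cs5=cv2.resize(cs['frame'][225:300,180:275],None,fx=4.3,fy=4.3,interpolation=cv2.INTER_CUBIC)
for t,col in((12,(0,255,0)),):
    m=np.array([(0,-.046,.086),(0,-.027,.091),(0,0,.098),(0,.027,.091),(0,.046,.086)])@R.from_rotvec([0,np.radians(t),0]).as_matrix().T@Rz(yaw).T+[.5822,-.1737,.105]
    print(m.round(4))
    a=(proj(ct,m)+.5-[368,150])*5.4;b=(proj(cs,m)+.5-[180,225])*4.3
    for q in a: cv2.circle(ct5,tuple(q.astype(int)),3,col,-1)
    for q in b: cv2.circle(cs5,tuple(q.astype(int)),3,col,-1)
cv2.imwrite('pics/ovl2.png',np.hstack([cv2.resize(ct5,(389,324)),cv2.resize(cs5,(408,324))]))
t=R.from_rotvec([1.939,1.623,.593]).as_matrix()
print(rel([.5686,-.145,.30]))
E
```

```text
-----
[[ 0.5871 -0.2228  0.1891]
 [ 0.5932 -0.2048  0.194 ]
 [ 0.6018 -0.1791  0.2009]
 [ 0.6076 -0.1527  0.194 ]
 [ 0.6117 -0.1342  0.1891]]
[ -41.5 -310.  -210.6]
```

View pics/ovl2.png

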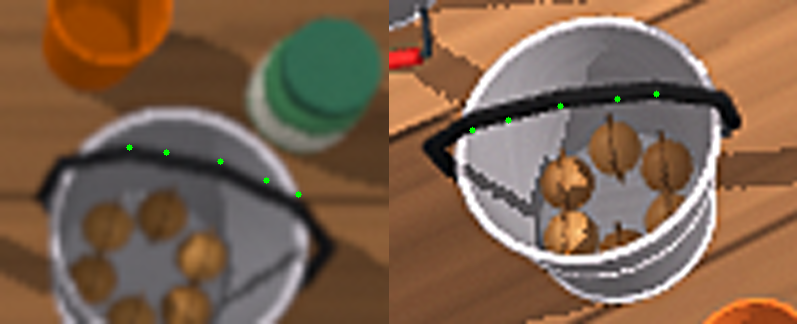

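Request:
servo_tool(moves=[[-5,-30,-22,-5.5],[-10,-65,-46,-5.5],[-16,-100,-70,-5.5],[-20,-134,-92,-5.5],[-25,-168,-115,-5.5],[-30,-202,-138,-5.5],[-34,-236,-160,-5.5],[-37,-270,-184,-5.5]], gripper=60)

```text
time: 18.2
ee_pos: [0.671, -0.1536, 0.3119]
tool_rot: [1.849, 1.705, 0.555]
ft_force: [0.8, 0.8, 1.1]
opening: 0.698
```

```bash
python3 -c "
from h import *
st();print(rel([.567,-.145,.241]),rel([.618,-.155,.180]))
"
```

```text
t 18.2 tcp [ 0.671  -0.1536  0.3119] z [ 0.64  -0.122 -0.758] y [ 0.761 -0.036  0.648] x [ 0.107  0.992 -0.07 ] q [-0.311 -0.005  1.433  0.094  1.009 -0.251] F [0.8 0.8 1.1] open 59.6
[   2.4 -125.4  -13.8] [   2.2 -125.8   66.3]
```

Request:
servo_tool(moves=[[0,-30,-14,0],[1,-65,-14,0],[2,-95,-14,0],[2,-120,-14,0],[2,-125,-14,0],[2,-125,-5,0],[2,-125,5,0],[2,-125,10,0]])

```text
time: 18.87
ee_pos: [0.5842, -0.1487, 0.2239]
tool_rot: [1.848, 1.704, 0.556]
ft_force: [-0.2, 0.8, -0.3]
opening: 0.703
```

```bash
python3 -c "
from h import *
st();print(rel([.618,-.155,.180]))
c=cam('scene');save(c,'s2.png',(150,150,350,350),3)
c=cam('top');save(c,'t2.png',(330,100,480,250),4)
"
```

```text
t 18.87 tcp [ 0.5842 -0.1487  0.2239] z [ 0.641 -0.123 -0.757] y [ 0.76  -0.036  0.649] x [ 0.107  0.992 -0.07 ] q [-0.363 -0.216  1.804  0.151  0.855 -0.34 ] F [-0.2  0.8 -0.3] open 60.0
[ 0.4 -2.6 55.7]
```

View pics/s2.png

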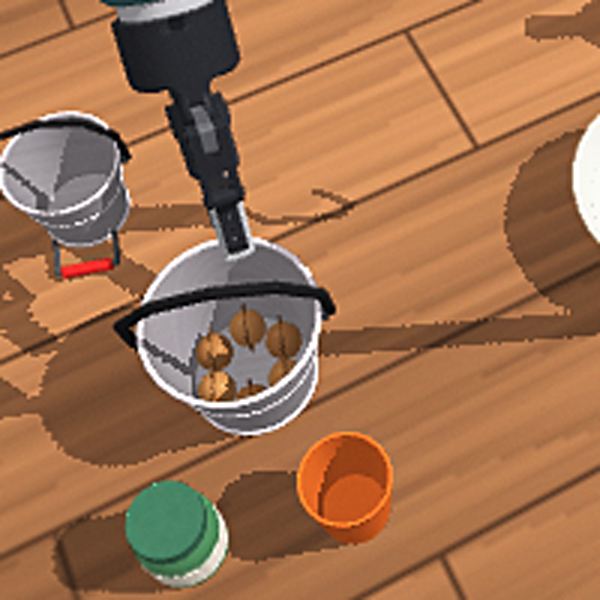

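View pics/t2.png

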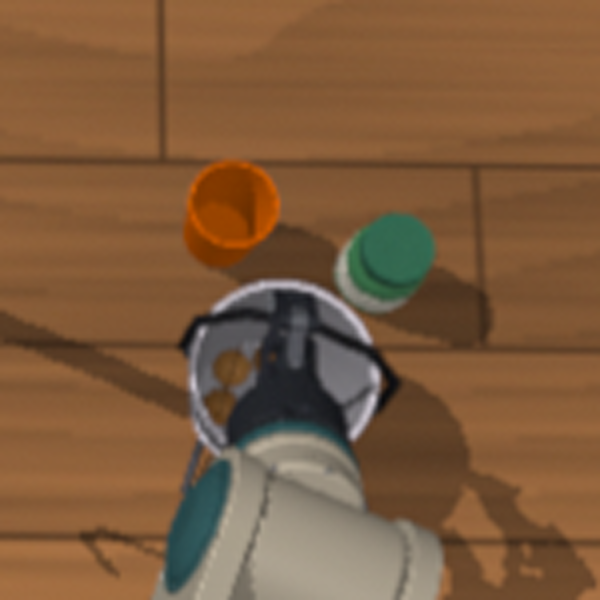

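Request:
servo_tool(moves=[[0,-2,12,0],[0,-2,26,0],[0,-2,40,0],[0,-2,52,0],[0,-2,56,0],[0,-2,56,0],[0,-2,56,0],[0,-2,56,0]])

```text
time: 19.63
ee_pos: [0.6182, -0.1552, 0.1804]
tool_rot: [1.848, 1.704, 0.555]
ft_force: [-0.3, -0.0, 0.6]
opening: 0.703
```

```bash
python3 -c "
from h import *
st();print(rel([.618,-.155,.180]))
c=cam('scene');save(c,'s3.png',(170,180,300,310),4.6)
"
```

```text
t 19.63 tcp [ 0.6182 -0.1552  0.1804] z [ 0.641 -0.122 -0.758] y [ 0.76  -0.036  0.649] x [ 0.106  0.992 -0.07 ] q [-0.35  -0.074  1.766  0.155  0.751 -0.344] F [-0.3 -0.   0.6] open 60.0
[ 0.2 -0.4  0.1]
```

View pics/s3.png

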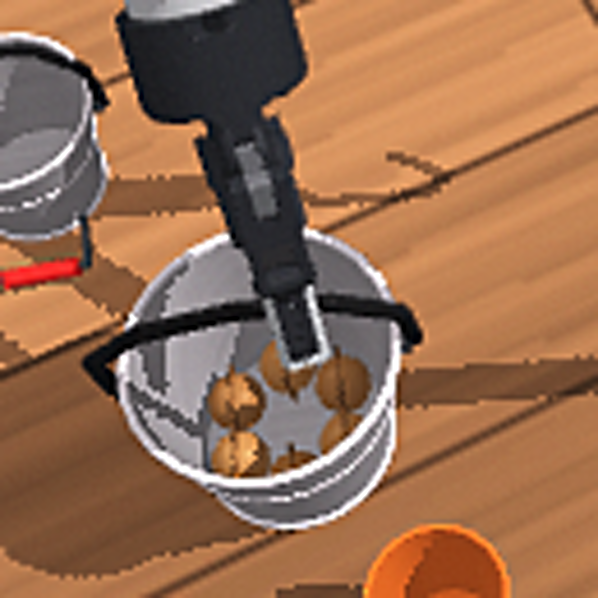

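Request:
servo_tool(moves=[[0,0,0,0],[0,0,0,0],[0,0,0,0],[0,0,0,0],[0,0,0,0],[0,0,0,0],[0,0,0,0],[0,0,0,0]], gripper=0)

```text
time: 20.35
ee_pos: [0.6182, -0.1553, 0.1806]
tool_rot: [1.848, 1.704, 0.555]
ft_force: [-0.5, 0.3, 1.7]
opening: 0.081
```

Request:
servo_tool(moves=[[0,3,-4,0],[-1,6,-8,0],[-1,10,-11,0],[-2,13,-15,0],[-2,16,-19,0],[-3,19,-23,0],[-3,23,-27,0],[-4,26,-30,0]])

```text
time: 21.02
ee_pos: [0.6184, -0.1565, 0.2214]
tool_rot: [1.848, 1.704, 0.556]
ft_force: [0.5, -0.1, -3.1]
opening: 0.076
```

```bash
python3 -c "
from h import *
st()
c=cam('scene');save(c,'s4.png',(170,150,300,310),4)
c=cam('top');save(c,'t4.png',(330,100,480,250),4)
"
```

```text
t 21.02 tcp [ 0.6184 -0.1565  0.2214] z [ 0.642 -0.122 -0.757] y [ 0.76  -0.036  0.649] x [ 0.106  0.992 -0.07 ] q [-0.353 -0.109  1.715  0.144  0.836 -0.33 ] F [ 0.5 -0.1 -3.1] open 6.5
```

View pics/s4.png

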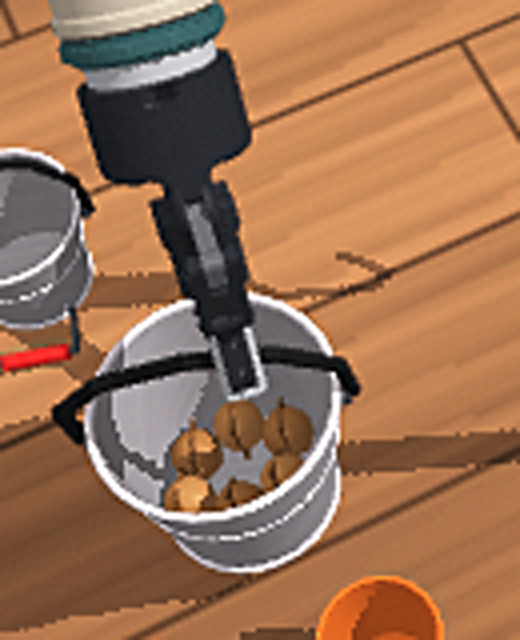

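View pics/t4.png

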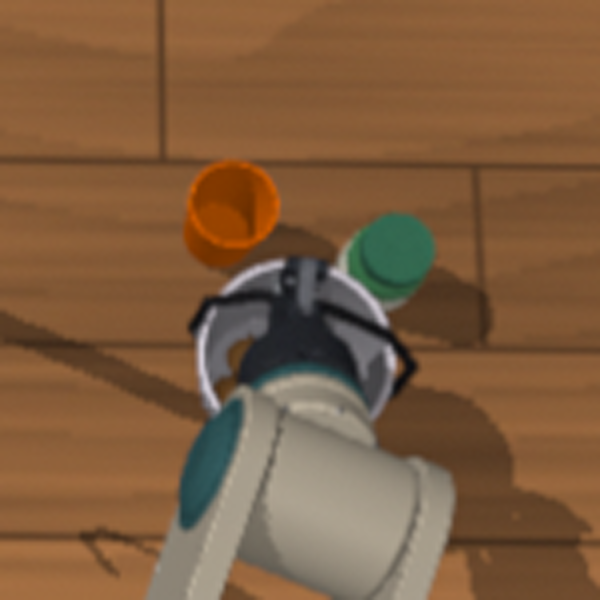

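Request:
servo_tool(moves=[[2,4,-8,0],[6,10,-20,0],[11,18,-34,-1],[18,26,-50,-2],[26,34,-66,-3],[35,41,-80,-4],[45,48,-93,-5],[58,54,-103,-6]])

```text
time: 21.78
ee_pos: [0.5993, -0.0882, 0.3331]
tool_rot: [1.744, 1.786, 0.514]
ft_force: [0.2, 0.2, -3.2]
opening: 0.08
```

```bash
cat >> h.py <<'E'
# bail mid in tool frame (from grasp pose)
Mg=R.from_rotvec([1.848,1.704,.556]).as_matrix()
MID=Mg.T@(np.array([-.0058,-.0266,.007])-.019*Mg[:,2])
def mid():
    s=bot.state();return s['ee_pos']+R.from_rotvec(s['tool_rot']).as_matrix()@MID
def dw(d):
    s=bot.state();return (R.from_rotvec(s['tool_rot']).as_matrix().T@np.array(d)*1000).round(1)
E
python3 -c "
from h import *
st();m=mid();print(m,dw(np.array([.540,.232,.368])-m))"
```

```text
t 21.78 tcp [ 0.5993 -0.0882  0.3331] z [ 0.644 -0.124 -0.755] y [0.765 0.069 0.641] x [ 0.027  0.99  -0.139] q [-0.215 -0.249  1.616  0.018  1.06  -0.241] F [ 0.2  0.2 -3.2] open 6.8
[ 0.58343738 -0.11226928  0.35631076] [338.   -2.  -79.4]
```

Request:
servo_tool(moves=[[20,0,-5,0],[40,0,-10,0],[60,0,-15,0],[82,0,-20,0],[104,0,-25,0],[126,0,-30,0],[148,0,-35,0],[170,0,-40,0]])

```text
time: 22.45
ee_pos: [0.5776, 0.0863, 0.3402]
tool_rot: [1.745, 1.785, 0.515]
ft_force: [0.4, 0.3, -3.5]
opening: 0.077
```

Request:
servo_tool(moves=[[22,0,-5,0],[44,0,-10,0],[66,0,-15,0],[88,0,-20,0],[108,0,-25,0],[126,0,-30,0],[140,0,-34,0],[148,0,-36,0]])

```text
time: 23.12
ee_pos: [0.5579, 0.2392, 0.3473]
tool_rot: [1.744, 1.787, 0.517]
ft_force: [0.4, 0.3, -3.7]
opening: 0.082
```

```bash
python3 -c "
from h import *
st();m=mid();print(m,dw(np.array([.540,.232,.368])-m))
for n in('scene','top'):
  c=cam(n);save(c,n+'5.png',(320,60,480,220) if n=='scene' else (190,100,330,240),4);
  H=np.array([.585,.237,.320]);print(n,proj(c,[m,H,H+[-.018,-.002,.017]]))
"
```

```text
t 23.12 tcp [0.5579 0.2392 0.3473] z [ 0.645 -0.121 -0.755] y [0.764 0.069 0.642] x [ 0.026  0.99  -0.137] q [ 0.547 -0.123  1.478 -0.481  1.251  0.55 ] F [ 0.4  0.3 -3.7] open 7.0
[0.54207159 0.21502297 0.37050729] [17.1 -2.  -1.5]
scene [[371.48796937 110.88700426]
 [387.75900207 137.0360469 ]
 [383.60759566 126.4319287 ]]
top [[258.57703883 184.20684422]
 [253.64950884 172.25573775]
 [253.00222653 177.48761664]]
```

View pics/scene5.png

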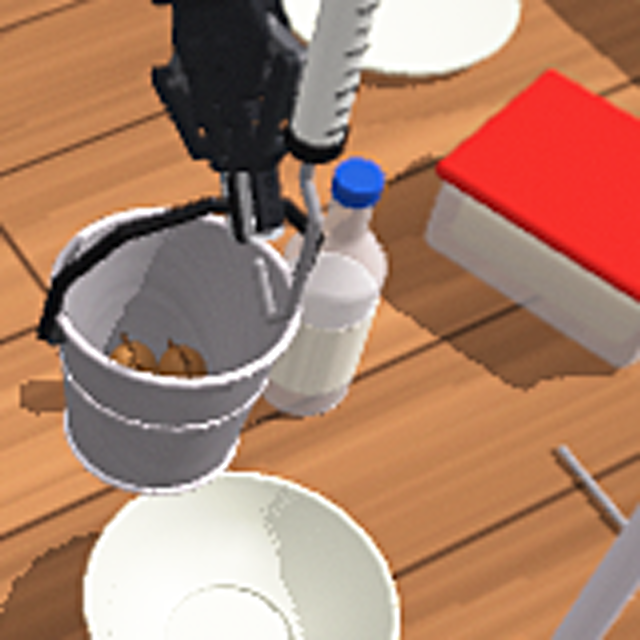

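View pics/top5.png

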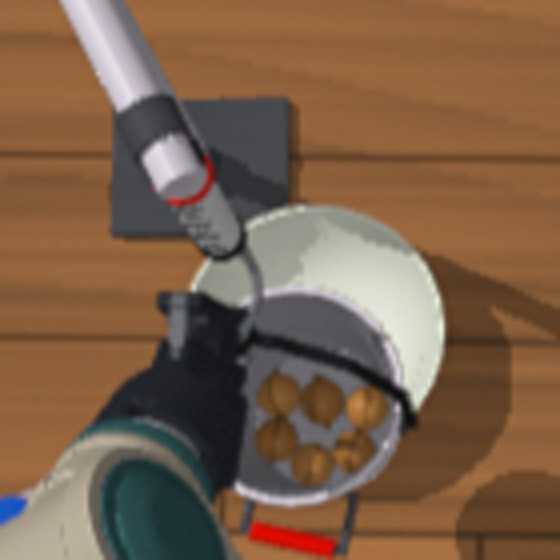

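```bash
python3 - <<'E' | sed -n '/-----/,$p'
from fit import *
print('-----')
save(ct,'t_hookz.png',(238,155,268,185),20)
print('seat',tri(cs,S((262,220)),ct,T((352,343))));print('tip',tri(cs,S((247,157)),ct,T((340,377))))
c=cam('top');save(c,'t_hookz2.png',(238,155,268,195),14)
c=cam('scene');save(c,'s_hookz2.png',(370,95,410,145),12)
E
```

```text
-----
seat (array([0.58492885, 0.23634498, 0.3149896 ]), np.float64(0.0031384525097556517))
tip (array([0.56297875, 0.23758872, 0.33726001]), np.float64(0.0038418743384178522))
```

View pics/t_hookz.png

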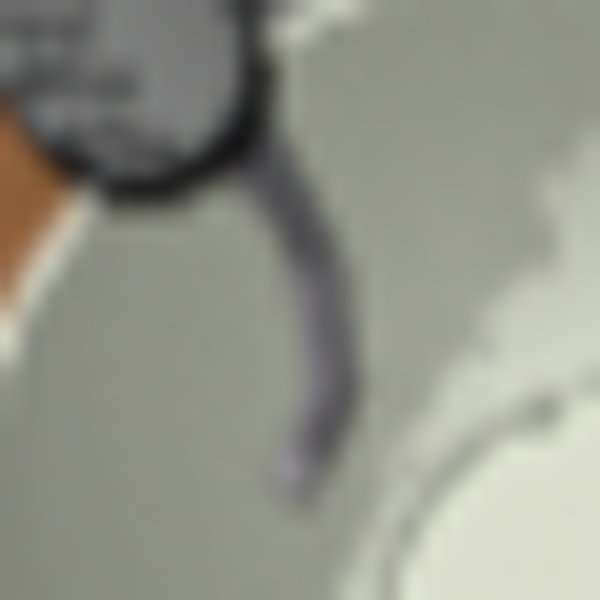

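View pics/t_hookz2.png

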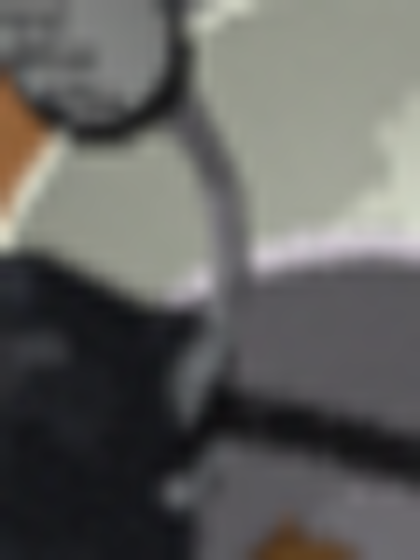

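View pics/s_hookz2.png

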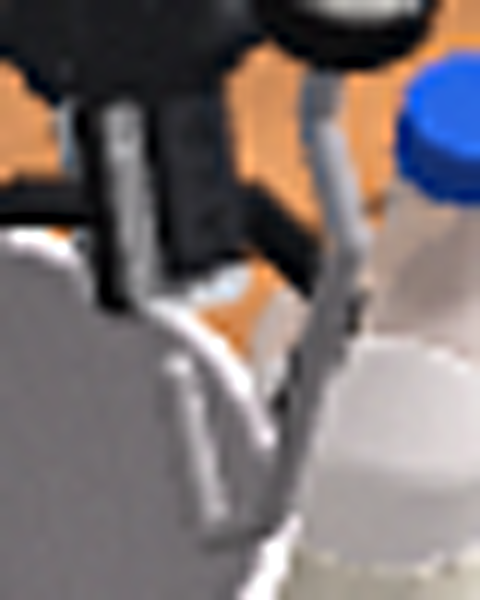

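```bash
python3 -c "
from h import *
m=mid();print(m,dw([0,.022,-.004]),dw(np.array([.576,.237,.364])-m))"
```

```text
[0.5426101  0.21275416 0.37015924] [22.3 -1.1  0.3] [25.8 23.2 23.2]
```

Request:
servo_tool(moves=[[6,0,0,0],[14,0,0,0],[22,0,0,0],[26,2,2,0],[26,8,8,0],[26,15,15,0],[26,20,20,0],[26,23,23,0]])

```text
time: 23.98
ee_pos: [0.5929, 0.2607, 0.3402]
tool_rot: [1.745, 1.785, 0.513]
ft_force: [0.6, 0.5, -3.2]
opening: 0.079
```

```bash
python3 -c "
from h import *
st();m=mid();print(m)
for n in('scene','top'):
  c=cam(n);print(n,proj(c,[m]))
  save(c,n+'6.png',(360,80,420,150) if n=='scene' else (220,145,280,205),8)
"
```

```text
t 23.98 tcp [0.5929 0.2607 0.3402] z [ 0.644 -0.125 -0.755] y [0.765 0.068 0.641] x [ 0.029  0.99  -0.139] q [ 0.549 -0.004  1.378 -0.487  1.237  0.562] F [ 0.6  0.5 -3.2] open 6.7
[0.57695928 0.23666788 0.36344067]
scene [[388.9241454  120.70853385]]
top [[250.68751368 170.73303843]]
```

View pics/scene6.png

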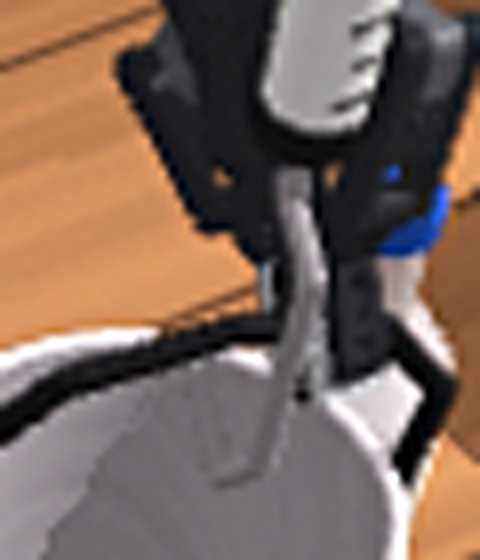

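View pics/top6.png

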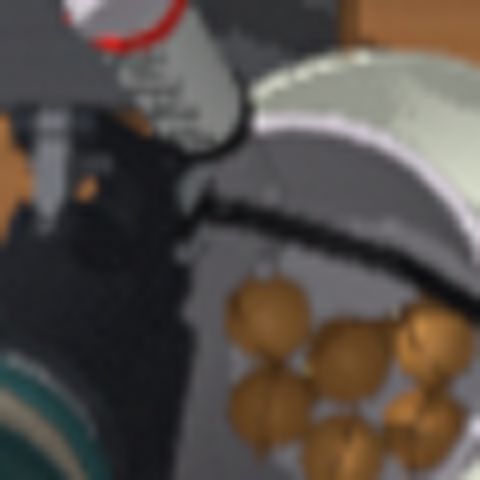

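Request:
servo_tool(moves=[[0,-2,3,0],[1,-5,6,0],[2,-8,10,0],[2,-11,13,0],[3,-14,17,0],[3,-17,20,0],[4,-20,23,0],[4,-20,23,0]])

```text
time: 24.75
ee_pos: [0.5921, 0.2601, 0.3085]
tool_rot: [1.745, 1.785, 0.512]
ft_force: [1.6, -1.3, -2.4]
opening: 0.074
```

```bash
python3 -c "
from h import *
st();m=mid();print(m)
for n in('scene','top'):
  c=cam(n);print(n,proj(c,[m]))
  save(c,n+'7.png',(360,80,420,150) if n=='scene' else (220,145,280,205),8)
"
```

```text
t 24.75 tcp [0.5921 0.2601 0.3085] z [ 0.643 -0.126 -0.755] y [0.765 0.068 0.64 ] x [ 0.029  0.99  -0.14 ] q [ 0.549 -0.002  1.439 -0.499  1.183  0.594] F [ 1.6 -1.3 -2.4] open 6.4
[0.57618462 0.23604864 0.33175963]
scene [[386.00270314 130.78904015]]
top [[253.09748118 174.4365128 ]]
```

View pics/scene7.png

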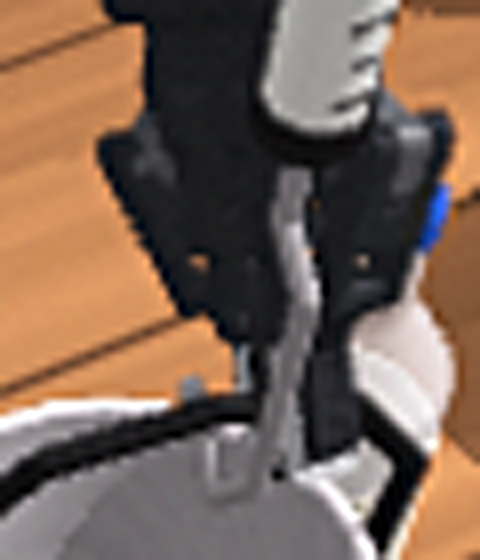

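View pics/top7.png

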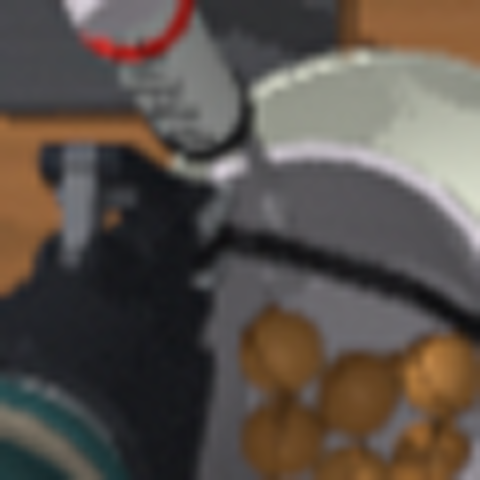

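Request:
servo_tool(moves=[[0,-2,2,0],[1,-4,5,0],[1,-6,7,0],[2,-8,9,0],[2,-10,11,0],[2,-11,13,0],[2,-11,13,0],[2,-11,13,0]])

```text
time: 25.52
ee_pos: [0.5924, 0.2597, 0.2928]
tool_rot: [1.745, 1.784, 0.514]
ft_force: [3.7, -0.3, -0.5]
opening: 0.075
```

```bash
python3 -c "
from h import *
st();m=mid();print(m)
for n in('scene','top'):
  c=cam(n)
  save(c,n+'8.png',(340,80,420,180) if n=='scene' else (220,145,280,205),6)
"
```

```text
t 25.52 tcp [0.5924 0.2597 0.2928] z [ 0.644 -0.125 -0.754] y [0.764 0.068 0.641] x [ 0.029  0.99  -0.139] q [ 0.549  0.002  1.467 -0.506  1.154  0.61 ] F [ 3.7 -0.3 -0.5] open 6.4
[0.57642186 0.23570121 0.31603826]
```

View pics/scene8.png

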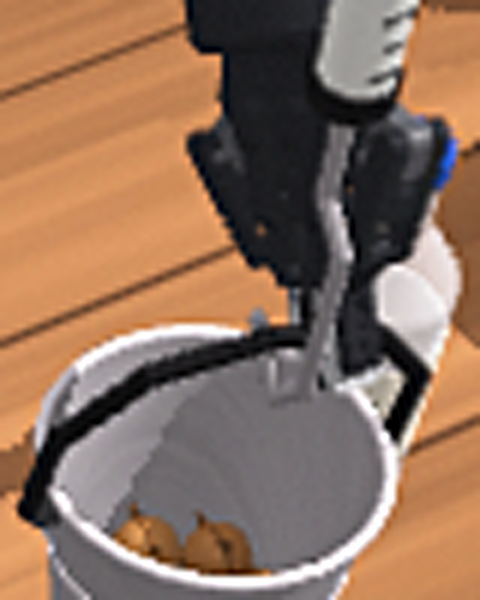

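Request:
servo_tool(moves=[[0,1,2,0],[0,2,4,0],[1,2,7,0],[1,2,7,0],[1,2,7,0],[1,2,7,0],[1,2,7,0],[1,2,7,0]])

```text
time: 26.28
ee_pos: [0.5989, 0.2601, 0.2889]
tool_rot: [1.744, 1.783, 0.515]
ft_force: [5.3, -0.3, -0.5]
opening: 0.082
```

```bash
python3 -c "
from h import *
st();m=mid();print(m)
"
```

```text
t 26.28 tcp [0.5989 0.2601 0.2889] z [ 0.645 -0.125 -0.754] y [0.763 0.068 0.642] x [ 0.029  0.99  -0.139] q [ 0.543  0.018  1.458 -0.505  1.143  0.609] F [ 5.3 -0.3 -0.5] open 7.0
[0.58291035 0.23606153 0.31213691]
```

```bash
python3 -c "
from h import *
for n in('scene','top'):
  c=cam(n)
  save(c,n+'9.png',(360,90,420,160) if n=='scene' else (200,120,320,240),8 if n=='scene' else 5)
"
```

```text
(no output)
```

View pics/scene9.png

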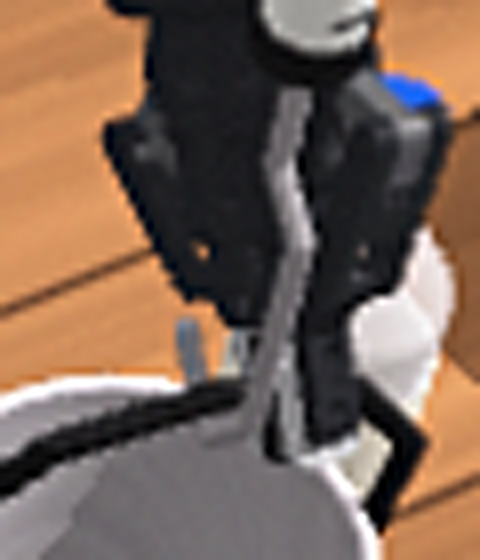

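View pics/top9.png

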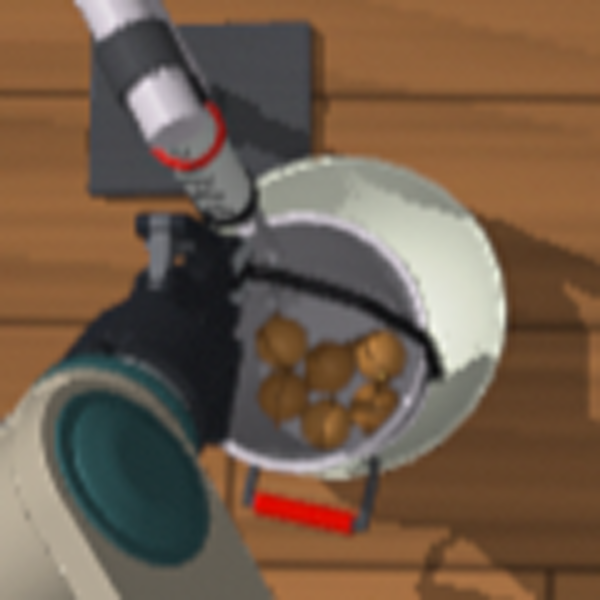

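Request:
servo_tool(moves=[[0,0,0,0],[0,0,0,0],[0,0,0,0],[0,0,0,0],[0,0,0,0],[0,0,0,0],[0,0,0,0],[0,0,0,0]], gripper=36)

```text
time: 27.05
ee_pos: [0.5988, 0.2601, 0.2889]
tool_rot: [1.744, 1.783, 0.515]
ft_force: [-0.3, -0.2, -0.5]
opening: 0.423
```

```bash
python3 -c "
from h import *
st()
for n in('scene','top'):
  c=cam(n)
  save(c,n+'10.png',(320,80,440,220) if n=='scene' else (200,120,320,240),5)
"
```

```text
t 27.05 tcp [0.5988 0.2601 0.2889] z [ 0.645 -0.125 -0.754] y [0.763 0.068 0.642] x [ 0.029  0.99  -0.139] q [ 0.543  0.018  1.459 -0.505  1.143  0.609] F [-0.3 -0.2 -0.5] open 36.1
```

View pics/scene10.png

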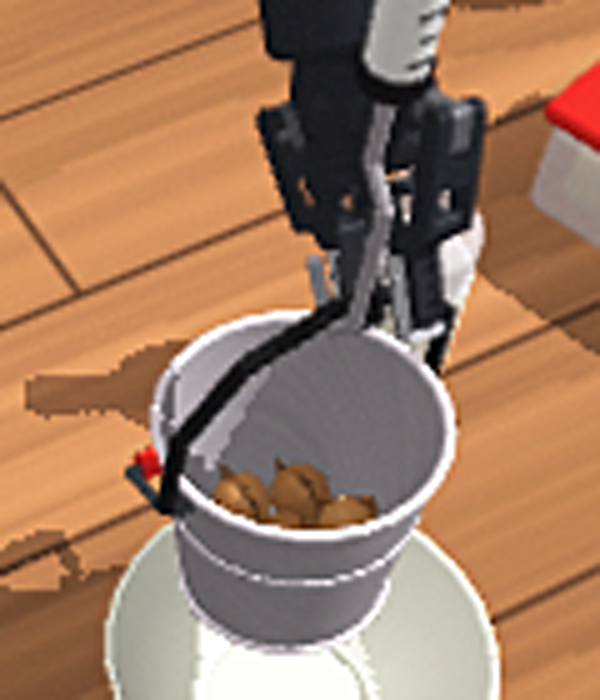

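View pics/top10.png

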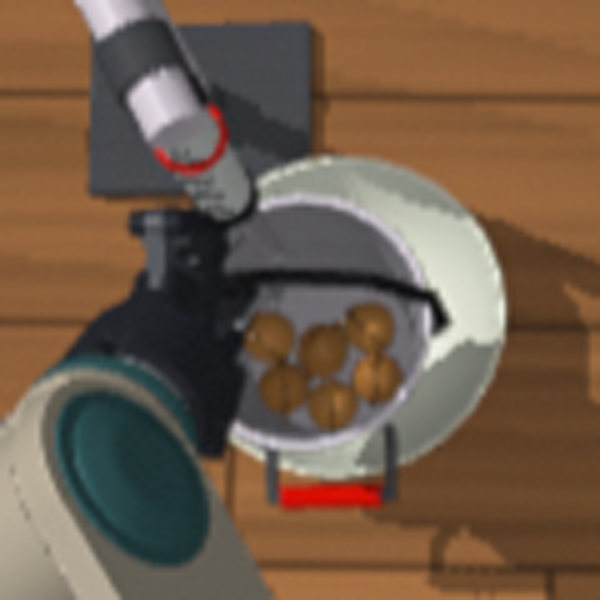

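Request:
servo_tool(moves=[[0,0,-8,0],[0,0,-20,0],[0,0,-35,0],[0,0,-55,0],[0,0,-80,0],[0,0,-105,0],[0,0,-130,0],[0,0,-150,0]])

```text
time: 27.82
ee_pos: [0.5004, 0.279, 0.4054]
tool_rot: [1.744, 1.782, 0.519]
ft_force: [0.6, 0.2, 0.7]
opening: 0.424
```

Request:
servo_tool(moves=[[-10,-20,0,0],[-20,-40,0,0],[-30,-60,0,0],[-40,-80,0,0],[-40,-100,0,0],[-40,-100,0,0],[-40,-100,0,0],[-40,-100,0,0]])

```text
time: 28.48
ee_pos: [0.4234, 0.2331, 0.3481]
tool_rot: [1.744, 1.781, 0.522]
ft_force: [0.2, 0.1, 0.3]
opening: 0.421
```

```bash
python3 -c "
from h import *
import pickle
st()
for n in('scene','top'):
  c=cam(n);pickle.dump(c,open(n+'11.pkl','wb'))
  save(c,n+'11.png',(310,80,450,240) if n=='scene' else (180,120,320,260),4)
"
```

```text
t 28.48 tcp [0.4234 0.2331 0.3481] z [ 0.649 -0.121 -0.751] y [0.761 0.066 0.646] x [ 0.029  0.99  -0.135] q [ 0.733 -0.434  1.73  -0.562  1.387  0.685] F [0.2 0.1 0.3] open 36.0
```

View pics/scene11.png

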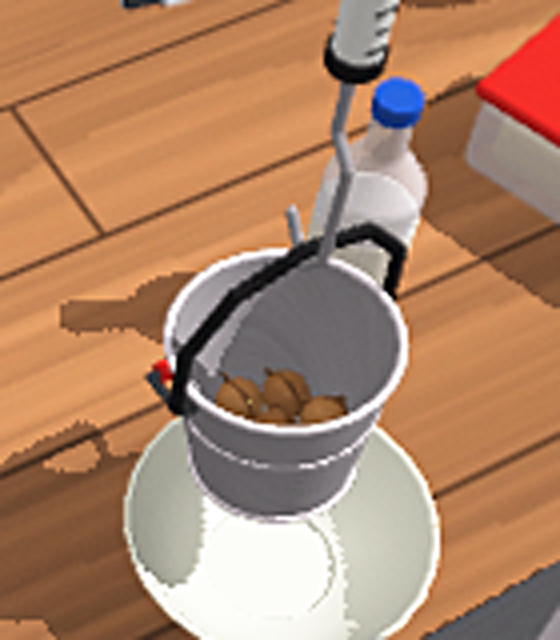

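View pics/top11.png

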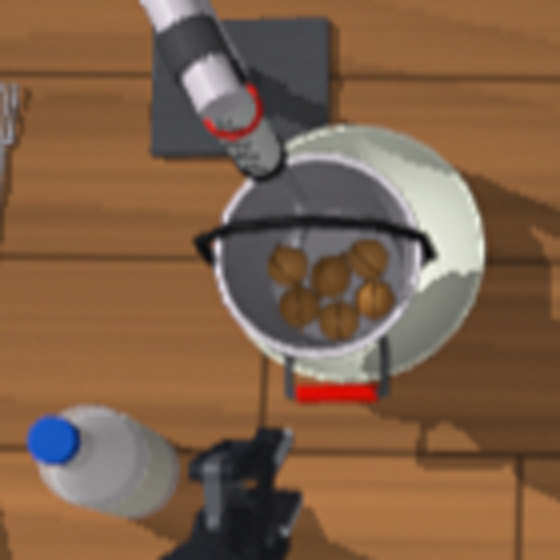

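```bash
python3 - <<'E' | sed -n '/-----/,$p'
from fit import *
print('-----')
cs=cam('scene');ct=cam('top')
a=pickle.load(open('scene11.pkl','rb'));b=pickle.load(open('top11.pkl','rb'))
print('diff',np.abs(cs['frame'].astype(int)-a['frame'])[100:230,330:430].max(),np.abs(ct['frame'].astype(int)-b['frame'])[150:222,230:300].max())
S3=lambda p:un(p,(310,80),4);T3=lambda p:un(p,(180,120),4)
tb=np.r_[T3((214,0))[0],T3((423,0))[0],T3((0,153))[1],T3((0,355))[1]]
sb=np.r_[S3((164,0))[0],S3((408,0))[0],S3((0,248))[1],S3((0,438))[1]]
r=least_squares(lambda p:np.r_[circ(ct,p[0],p[1],.070,p[2])-tb,circ(cs,p[0],p[1],.070,p[2])-sb],[.58,.24,.22]);print('rim',r.x,r.fun.round(1))
zg=r.x[2]-.106
g=[atz(ct,*T3(p),zg) for p in((295,394),(380,394))];gm=sum(g)/2
print('grip',g,gm,np.linalg.norm(g[0]-g[1]),'dist',np.linalg.norm(gm[:2]-r.x[:2]),'yaw',np.degrees(np.arctan2(*(r.x[:2]-gm[:2])[::-1])))
print('bailtop',tri(cs,S3((325,255)),ct,T3((300,222))))
print('rel pre',)
st()
save(ct,'t12.png',(180,120,320,260),4)
E
```

```text
-----
diff 138 81
rim [0.58324055 0.23841357 0.21865678] [ 0.8 -1.   0.4 -1.   0.7 -1.2 -0.2 -0.2]
grip [array([0.499265  , 0.26805273, 0.11265678]), array([0.50005262, 0.20441476, 0.11265678])] [0.49965881 0.23623374 0.11265678] 0.06364283974437733 dist 0.08361016430462508 yaw 1.4939463876570396
bailtop (array([0.58652556, 0.24300168, 0.2955614 ]), np.float64(0.010065914767937114))
rel pre
t 28.68 tcp [0.4236 0.2329 0.347 ] z [ 0.647 -0.123 -0.752] y [0.762 0.066 0.645] x [ 0.029  0.99  -0.136] q [ 0.732 -0.432  1.731 -0.562  1.387  0.685] F [-0.   0.3  0.7] open 36.1
```

View pics/t12.png

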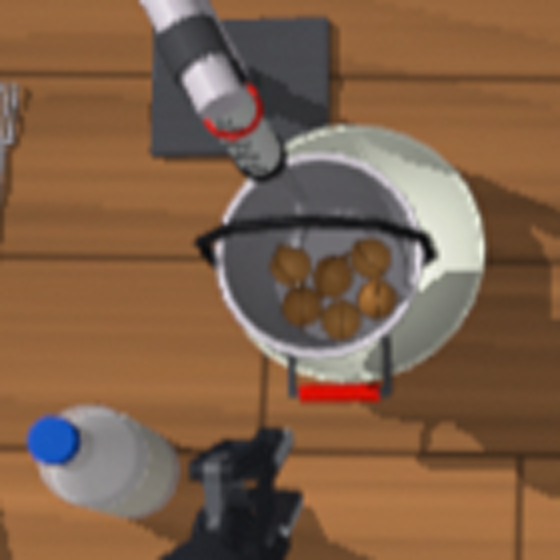

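```bash
python3 -c "
from h import *
print(rel([.4623,.2439,.1541]))"
```

```text
[ 38.3 -94.1 168.8]
```

Request:
servo_tool(moves=[[4,-30,10,0],[8,-60,20,1],[12,-85,35,2],[16,-95,55,3],[20,-95,75,3],[26,-95,98,3],[32,-95,122,3],[38,-95,145,3]], gripper=32)

```text
time: 29.35
ee_pos: [0.4472, 0.2466, 0.1708]
tool_rot: [1.795, 1.74, 0.542]
ft_force: [0.2, 0.3, -0.3]
opening: 0.377
```

Request:
servo_tool(moves=[[0,0,10,0],[0,0,18,0],[0,0,23,0],[0,0,23,0],[0,0,23,0],[0,0,23,0],[0,0,23,0],[0,0,23,0]])

```text
time: 30.02
ee_pos: [0.4621, 0.2441, 0.1543]
tool_rot: [1.795, 1.739, 0.544]
ft_force: [-0.4, 0.7, 0.2]
opening: 0.373
```

```bash
python3 -c "
from h import *
st();print(rel([.5076,.2353,.1015]))
c=cam('top');save(c,'t13.png',(180,120,320,260),4)
c=cam('scene');save(c,'s13.png',(310,80,450,240),4)
"
```

```text
t 30.02 tcp [0.4621 0.2441 0.1543] z [ 0.648 -0.122 -0.752] y [0.758 0.014 0.652] x [ 0.069  0.992 -0.101] q [ 0.688 -0.226  1.96  -0.645  1.     0.963] F [-0.4  0.7  0.2] open 31.8
[-0.3 -0.  70.2]
```

View pics/t13.png

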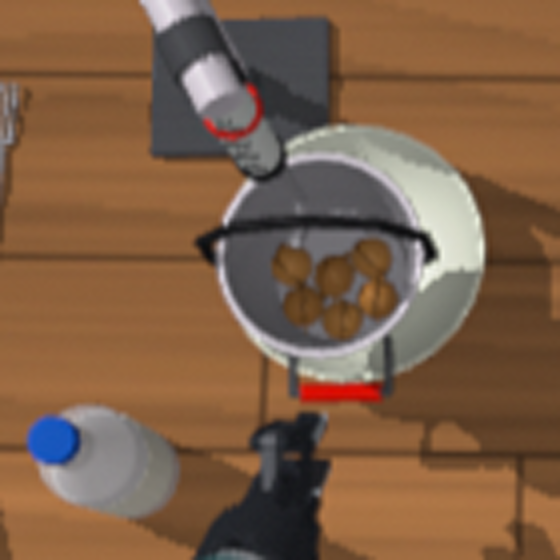

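View pics/s13.png

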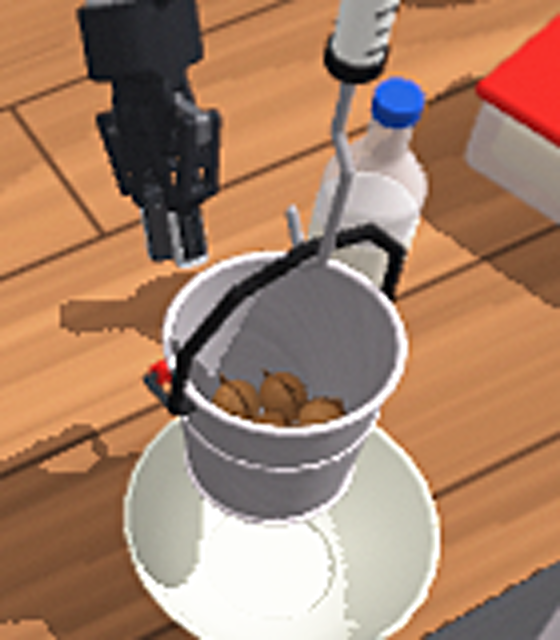

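```bash
python3 - <<'E' | sed -n '/-----/,$p'
from fit import *
print('-----')
S3=lambda p:un(p,(310,80),4);T3=lambda p:un(p,(180,120),4)
print(tri(cs,S3((153,374)),ct,T3((382,394))), 'pred', ((proj(cs,[[.5,.204,.1127]])+.5-[310,80])*4), ((proj(ct,bot.state()['ee_pos'])+.5-[180,120])*4))
save(cam('scene'),'s14.png',(340,160,365,190),16)
E
```

```text
-----
(array([0.50206992, 0.20506027, 0.1022024 ]), np.float64(0.0019963051617488316)) pred [[150.33150677 364.05123057]] [[317.0942021  437.44447264]]
```

View pics/s14.png

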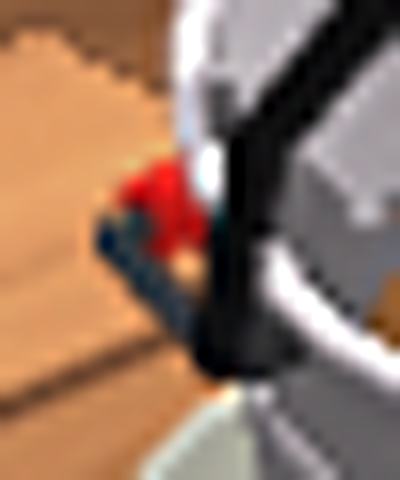

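```bash
python3 -c "
from h import *
print(rel([.5106,.2328,.0945]))"
```

```text
[-1.7 -2.1 77.4]
```

Request:
servo_tool(moves=[[-1,-2,12,0],[-2,-2,26,0],[-2,-2,40,0],[-2,-2,53,0],[-2,-2,64,0],[-2,-2,72,0],[-2,-2,77,0],[-2,-2,77,0]])

```text
time: 30.83
ee_pos: [0.5103, 0.2322, 0.0941]
tool_rot: [1.796, 1.74, 0.541]
ft_force: [-1.2, 1.1, 0.6]
opening: 0.373
```

```bash
python3 -c "
from h import *
st()
c=cam('top');save(c,'t15.png',(200,140,310,250),5.4)
c=cam('scene');save(c,'s15.png',(310,80,450,240),4)
"
```

```text
t 30.83 tcp [0.5103 0.2322 0.0941] z [ 0.647 -0.123 -0.752] y [0.759 0.014 0.651] x [ 0.069  0.992 -0.102] q [ 0.594 -0.049  1.933 -0.682  0.828  0.987] F [-1.2  1.1  0.6] open 31.8
```

View pics/t15.png

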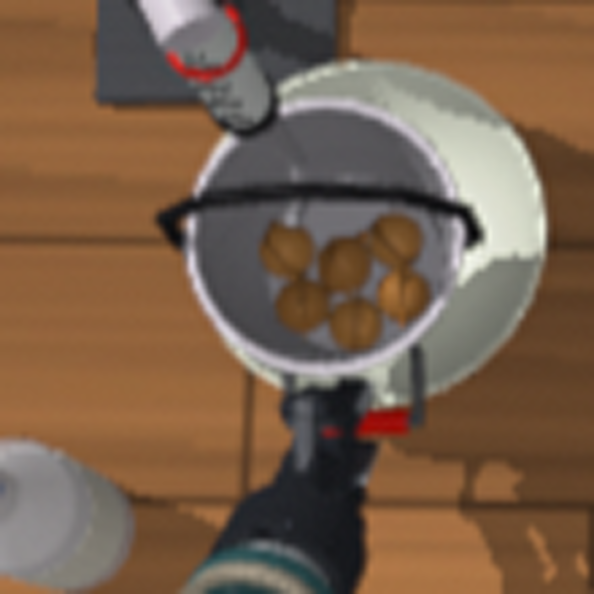

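View pics/s15.png

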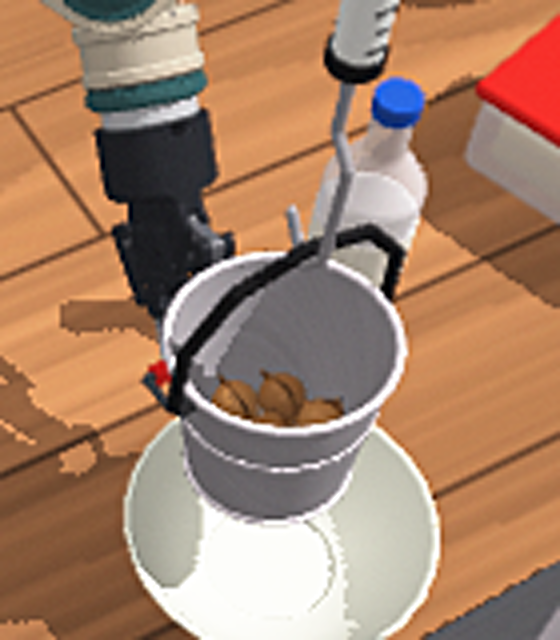

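Request:
servo_tool(moves=[[-3,0,0,0],[-6,0,0,0],[-8,0,0,0],[-8,0,0,0],[-8,0,0,0],[-8,0,0,0],[-8,0,0,0],[-8,0,0,0]])

```text
time: 31.6
ee_pos: [0.5098, 0.2248, 0.0959]
tool_rot: [1.795, 1.739, 0.543]
ft_force: [-0.4, 0.0, -0.1]
opening: 0.377
```

Request:
servo_tool(moves=[[0,0,0,0],[0,0,0,0],[0,0,0,0],[0,0,0,0],[0,0,0,0],[0,0,0,0],[0,0,0,0],[0,0,0,0]], gripper=0)

```text
time: 32.27
ee_pos: [0.5098, 0.2248, 0.096]
tool_rot: [1.795, 1.74, 0.543]
ft_force: [-0.6, -0.1, -0.7]
opening: 0.15
```

```bash
python3 -c "
from h import *
st()
c=cam('top');save(c,'t16.png',(200,140,310,250),5.4)
"
```

```text
t 32.27 tcp [0.5098 0.2248 0.096 ] z [ 0.648 -0.122 -0.752] y [0.758 0.014 0.652] x [ 0.069  0.992 -0.102] q [ 0.58  -0.069  1.948 -0.674  0.822  0.97 ] F [-0.6 -0.1 -0.7] open 12.8
```

View pics/t16.png

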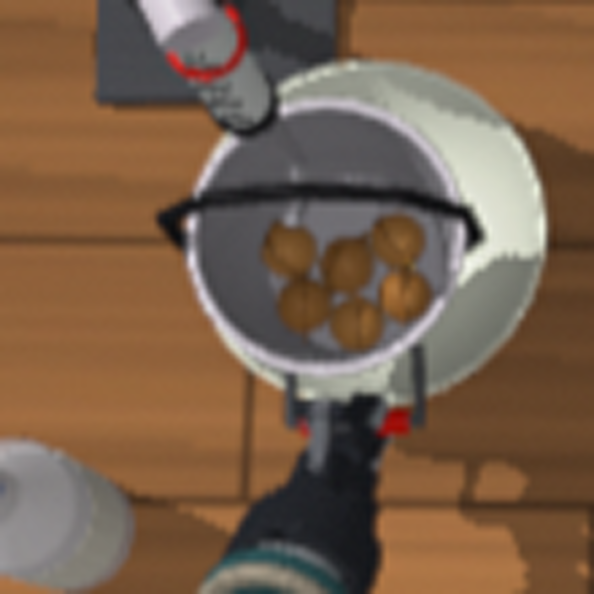

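Request:
servo_tool(moves=[[-0.5,-0.5,-4,0],[-1,-1,-9,0],[-2,-2,-16,0],[-3.5,-1.5,-24,0],[-4.5,-1,-32,0],[-6,0.5,-40,0],[-7,2,-48,0],[-8,4,-55,0]])

```text
time: 32.98
ee_pos: [0.4761, 0.2237, 0.1418]
tool_rot: [1.795, 1.739, 0.544]
ft_force: [-0.4, 0.2, -1.1]
opening: 0.15
```

```bash
cat >> h.py <<'E'
G0=np.array([.5098,.2248,.0960])
def tgt(th,rise):
    f=np.radians(226-th); r=.1294*np.array([np.cos(f),np.sin(f)])-np.array([-.083,-.099])
    return G0+np.array([r[0],.035*r[0],r[1]+rise])
E
python3 -c "
from h import *
st()
for th,ri in((30,.0045),(40,.006),(50,.007)): print(th,rel(tgt(th,ri)))
c=cam('scene');save(c,'s17.png',(290,60,450,240),3.3)
"
```

```text
t 32.98 tcp [0.4761 0.2237 0.1418] z [ 0.648 -0.121 -0.751] y [0.758 0.014 0.652] x [ 0.069  0.993 -0.101] q [ 0.625 -0.222  1.983 -0.633  0.941  0.922] F [-0.4  0.2 -1.1] open 12.8
30 [ -3.2   8.5 -21.5]
40 [ -6.   20.7 -42.1]
50 [ -8.4  35.7 -60. ]
```

Request:
servo_tool(moves=[[-0.5,2,-5,0],[-1,4,-10,0],[-2,6,-16,0],[-3,8.5,-21.5,0],[-4,12,-27,0],[-5,16,-34,0],[-6,20,-41,0],[-6,21,-42,0]])

```text
time: 33.7
ee_pos: [0.465, 0.2239, 0.1913]
tool_rot: [1.794, 1.737, 0.55]
ft_force: [-0.1, 0.6, -1.6]
opening: 0.145
```

```bash
python3 -c "
from h import *
st()
for th,ri in((50,.007),(60,.008),(70,.0095)): print(th,rel(tgt(th,ri)))
"
```

```text
t 33.7 tcp [0.465  0.2239 0.1913] z [ 0.652 -0.119 -0.749] y [0.756 0.012 0.655] x [ 0.069  0.993 -0.098] q [ 0.642 -0.309  1.951 -0.597  1.044  0.86 ] F [-0.1  0.6 -1.6] open 12.4
50 [ -2.7  12.  -15.5]
60 [ -4.6  29.9 -30.7]
70 [ -6.1  50.4 -43. ]
```

Request:
servo_tool(moves=[[-0.5,3,-4,0],[-1,6,-8,0],[-2,9,-12,0],[-2.5,12,-15.5,0],[-3,16,-19,0],[-3.5,21,-23,0],[-4,25,-27,0],[-4.5,30,-30.5,0]])

```text
time: 34.37
ee_pos: [0.4675, 0.2234, 0.2348]
tool_rot: [1.794, 1.737, 0.55]
ft_force: [-0.2, 0.7, -1.5]
opening: 0.145
```

```bash
python3 -c "
from h import *
st()
for th,ri in((65,.009),(70,.0095),(75,.010),(80,.011)): print(th,rel(tgt(th,ri)))
"
```

```text
t 34.37 tcp [0.4675 0.2234 0.2348] z [ 0.651 -0.119 -0.749] y [0.756 0.012 0.655] x [ 0.069  0.993 -0.098] q [ 0.637 -0.337  1.885 -0.567  1.121  0.796] F [-0.2  0.7 -1.5] open 12.4
65 [-0.9  9.7 -6.6]
70 [ -1.6  20.  -12.1]
75 [ -2.1  30.7 -16.8]
80 [ -2.5  42.2 -20.9]
```

Request:
servo_tool(moves=[[0,2.5,-2,0],[-0.5,5,-3.5,0],[-0.5,7.5,-5,0],[-1,10,-6.5,0],[-1,12.5,-8,0],[-1,15,-9.5,0],[-1.5,17.5,-11,0],[-1.5,20,-12,0]])

```text
time: 35.03
ee_pos: [0.4748, 0.2236, 0.2573]
tool_rot: [1.794, 1.737, 0.55]
ft_force: [0.6, 0.5, -2.1]
opening: 0.148
```

Request:
servo_tool(moves=[[0,2.5,-1,0],[0,5,-2,0],[0,8,-3,0],[0,11,-4.5,0],[-0.5,14,-6,0],[-0.5,17,-7,0],[-1,20,-8,0],[-1,22,-9,0]])

```text
time: 35.7
ee_pos: [0.4857, 0.224, 0.279]
tool_rot: [1.794, 1.737, 0.55]
ft_force: [-0.3, 0.6, -1.9]
opening: 0.149
```

```bash
python3 -c "
from h import *
st()
for th,ri in((85,.012),(90,.013),(95,.014),(99,.015)): print(th,rel(tgt(th,ri)))
import pickle
for n in('scene','top'): pickle.dump(cam(n),open(n+'_80.pkl','wb'))
"
```

```text
t 35.7 tcp [0.4857 0.224  0.279 ] z [ 0.652 -0.119 -0.749] y [0.755 0.012 0.655] x [ 0.069  0.993 -0.098] q [ 0.611 -0.314  1.778 -0.536  1.177  0.724] F [-0.3  0.6 -1.9] open 12.7
85 [-0.3 11.2 -2.8]
90 [-0.4 23.  -5.1]
95 [-0.4 35.  -6.3]
99 [-0.4 44.6 -6.8]
```

Request:
servo_tool(moves=[[0,3,-1,0],[0,6,-1.5,0],[0,9,-2,0],[0,12,-3,0],[0,15,-3.5,0],[0,18,-4,0],[0,20.5,-4.5,0],[0,23,-5,0]])

```text
time: 36.47
ee_pos: [0.5, 0.2248, 0.298]
tool_rot: [1.794, 1.737, 0.55]
ft_force: [-0.2, -0.8, -2.7]
opening: 0.151
```

Request:
servo_tool(moves=[[0,3,-0.5,0],[0,6,-1,0],[0,9,-1,0],[0,12,-1.5,0],[0,15,-1.5,0],[0,18,-2,0],[0,20,-2,0],[0,21.5,-2,0]])

```text
time: 37.13
ee_pos: [0.5151, 0.2253, 0.3139]
tool_rot: [1.794, 1.736, 0.551]
ft_force: [-0.5, -0.5, -2.2]
opening: 0.147
```

Request:
servo_tool(moves=[[0,0,0,0],[0,0,0,0],[0,0,0,0],[0,0,0,0],[0,0,0,0],[0,0,0,0],[0,0,0,0],[0,0,0,0]])

```text
time: 37.8
ee_pos: [0.5151, 0.2253, 0.3139]
tool_rot: [1.794, 1.736, 0.551]
ft_force: [0.3, 0.3, -2.3]
opening: 0.149
```

```bash
python3 - <<'E'
from h import *
st()
import pickle
def brown(f):
    h=cv2.cvtColor(f,cv2.COLOR_BGR2HSV); return ((h[...,0]>5)&(h[...,0]<25)&(h[...,1]>90)).astype(np.uint8)
for n in('scene','top'):
    c=cam(n);pickle.dump(c,open(n+'_99.pkl','wb'))
    # bowl rim polygon mask
    t=np.linspace(0,2*np.pi,60);poly=proj(c,np.c_[.622+.1*np.cos(t),.236+.1*np.sin(t),.065+0*t]).astype(np.int32)
    m=np.zeros(c['frame'].shape[:2],np.uint8);cv2.fillPoly(m,[poly],1)
    b=brown(c['frame'])*m
    k,l,s,ce=cv2.connectedComponentsWithStats(b)
    print(n,[(tuple(ce[i].round(0)),int(s[i,4])) for i in range(1,k) if s[i,4]>8])
E
```

```text
t 37.8 tcp [0.5151 0.2253 0.3139] z [ 0.652 -0.119 -0.749] y [0.755 0.012 0.656] x [ 0.069  0.993 -0.098] q [ 0.574 -0.25   1.658 -0.507  1.208  0.66 ] F [ 0.3  0.3 -2.3] open 12.7
scene [((np.float64(374.0), np.float64(214.0)), 443), ((np.float64(381.0), np.float64(230.0)), 217)]
top [((np.float64(277.0), np.float64(167.0)), 11)]
```

```bash
python3 - <<'E'
import pickle,cv2,numpy as np
c=pickle.load(open('scene_99.pkl','rb'));f=c['frame'];h=cv2.cvtColor(f,cv2.COLOR_BGR2HSV)
print(h[214,374],h[230,381],f[214,374])
for y in range(120,256,2):
    s=''
    for x in range(325,430):
        H,S,V=h[y,x].astype(int)
        s+= 'n' if (5<H<25 and S>90 and V<165) else 't' if (5<H<25 and S>90) else 'R' if S>150 and (H<6 or H>170) else 'w' if V>190 else 'g' if V>90 else 'k'
    print(y,s)
E
```

```text
[ 38  15 210] [ 15 154 210] [198 210 207]
120 ttttttttttttttttttttttttttttnkkkkRRRRtgggwggggggwwwwwwkkgntttttttttwgwggkgggggggggggwwwwwnnnnnnnnnnnnnggg
122 ttttttttttttttttttttttttttttkkktttwwwgggggwwwwwwwwggwwgkktttttttttgwwwgkggggggggggwwwwwwwwgnnnnnnnnnnnnng
124 ntttttttttttttttttttttttttttkkkwwwggggwwwwwwwwwwwwwwwgwwttttttttttgwwgkkgwwwwwwwwwwwwwwwwwwgnnnnnnnnnnnnn
126 tnnttttttttttttttttttttttttnkkggggwwwwwwwwwwwwwwwwwwwwwwwwtwtttttggwwgkggwggwwwwwwwwwwwwwwwwnnnnnnnnnnnnn
128 ttnnttttttttttttttttttttttwkkkgwgwwwwwwwwwwwwwwwwwwwwwwwwggggtttgggwgkkgwwwwwwwwwwwwwwwwwwwwnnnnnnnnnnnnn
130 ttttnnttttttttttttttttttwggkkkggggggwwwwwwwwwwwwwwwwwwwwwwkggwttgggggkggwwwwwwwwwwwwwwwwwwwnnnnnnnnnnnnnn
132 tttttnntttttttttttttttwwggggkkkgggwwwwwwwwwwwwwwwwwwwwwwwwgggwwwgggggggwgggkkkkkkgwwwwwwwwnnnnnnnnnnnnnnn
134 tttttttnntttttttttttggggggggkkkggggggwwwwwwwwwwwwwwwwwwwwwwggwwwggggggkkkkkkkkkkkkkkgwwwwwtnnnnnnnnnnnnnn
136 ttttttttnntttttnnnnwggggggggggggggggggwwwwwwwwwwwwwwwwwwwwwgkkkkkkkgggkkkkkgggggkkkkkkgwwttttnnnnnnnnnnnn
138 ttttttttttnnnnntttggggggggggggggggggggggwwwwwwwwwwwwwwwwwgkkkkkk
[... 5721 characters left out ...]
wwwwwggwwwwnttttttttnggggggggggggggggggg
244 tttnnnnnnnnnnnnnnnnnnnnnnnnnnnnnnnnnnnnnnnnnnnggwwwwwwwwwwwwwwggwwwwwwwwtttttttttnnkggggggggggggggggggkkk
246 ttttnnnnnnnnnnnnnnnnnnnnnnnnnnnnnnnnnnnnnnnnnnnnnnnnnnnnnnnnnntttttttttttttttttnnnnkkkggggggggkkgkkkkkkkk
248 tnnnnnnnnnnnnnnnnnnnnnnnnnnnnnnnnnnnnnnnnnnnnnnnnnnnnnnnnnnttttttttttttttttttttttnnnnkkkkkkkkkkkkkkkkkkkk
250 nnnnttttnnnnnnnnnnnnnnnnnnnnnnnnnnnnnnnnnnnnnnnnnnnnnnnntttttttnttntnnnnnnnnnnnnnnnnnnkkkkkkkkkkkkkkkkkkk
252 tttttttttttttnnnnnnnnnnnnnnnnnnnnnnnnnnnnnnnnnnnnnnnnnnnnnnnnnnnnnnnnnnnnnnnnnnnnnnnnnnkkkkkkkkkkkkkkkkkk
254 ttttttttttnttntnnnnnnnnnnnnnnnnnnnnnnnnnnnnnnnnnnnnnnnnnnnnnnnnnnnnnnnnnnnnnnnnnnnnnnnnnnkkkkkkkkkgkkgggg
```

```bash
python3 -c "
from h import *
for th,ri in((95,.016),(90,.015),(85,.015),(80,.014),(70,.013),(60,.012),(50,.0115),(40,.011),(30,.01),(20,.009),(12,.008),(5,.007),(0,.006),(-4,.005)): print(th,rel(tgt(th,ri)))
"
```

```text
95 [-0.6 -8.9 -0.7]
90 [ -0.6 -20.8   0.6]
85 [ -0.5 -32.    2.1]
80 [ -0.3 -43.7   5.3]
70 [  0.6 -65.5  13.7]
60 [  2.1 -85.7  25.7]
50 [   3.9 -103.3   40.4]
40 [   6.2 -118.1   58. ]
30 [   8.9 -130.    78.1]
20 [  11.9 -138.4   99.8]
12 [  14.5 -142.5  118.1]
5 [  16.8 -144.1  134.5]
0 [  18.5 -144.2  146.4]
-4 [  19.9 -143.8  156. ]
```

Request:
servo_tool(moves=[[0,-4,0,0],[-0.5,-11,0,0],[-0.5,-20,0.5,0],[-0.5,-29,2,0],[0,-39,4,0],[0,-48,7,0],[0.5,-57,10,0],[0.5,-65.5,13.5,0]])

```text
time: 38.57
ee_pos: [0.4739, 0.2236, 0.26]
tool_rot: [1.794, 1.737, 0.551]
ft_force: [0.6, 1.5, -1.8]
opening: 0.153
```

Request:
servo_tool(moves=[[0.5,-5,3,0],[1,-10,6,0],[1,-15,9,0],[1.5,-20,12,0],[2.5,-29,19,0],[3.5,-38,27,0],[4.5,-46,35.5,0],[5.5,-52.5,44,0]])

```text
time: 39.23
ee_pos: [0.4629, 0.223, 0.1903]
tool_rot: [1.794, 1.738, 0.55]
ft_force: [0.2, 1.3, -0.5]
opening: 0.145
```

```bash
python3 -c "
from h import *
st()
for th,ri in((30,.01),(20,.009),(12,.008),(5,.007),(0,.006),(-4,.005)): print(th,rel(tgt(th,ri)))
"
```

```text
t 39.23 tcp [0.4629 0.223  0.1903] z [ 0.651 -0.119 -0.749] y [0.756 0.013 0.655] x [ 0.068  0.993 -0.098] q [ 0.643 -0.315  1.957 -0.597  1.044  0.861] F [ 0.2  1.3 -0.5] open 12.4
30 [ 2.7 -9.6 19.2]
20 [  5.7 -17.9  41. ]
12 [  8.3 -22.   59.3]
5 [ 10.6 -23.6  75.6]
0 [ 12.3 -23.7  87.6]
-4 [ 13.7 -23.3  97.2]
```

Request:
servo_tool(moves=[[1,-3,6,0],[2,-6,12,0],[3,-9.5,19,0],[4,-12.5,26,0],[5,-15.5,33.5,0],[5.5,-18,41,0],[7,-20,49,0],[8,-21.5,56.5,0]])

```text
time: 39.9
ee_pos: [0.4845, 0.224, 0.1323]
tool_rot: [1.794, 1.738, 0.55]
ft_force: [0.7, 0.7, -0.4]
opening: 0.146
```

```bash
python3 -c "
from h import *
st()
for th,ri in((5,.007),(0,.006),(-4,.005)): print(th,rel(tgt(th,ri)))
"
```

```text
t 39.9 tcp [0.4845 0.224  0.1323] z [ 0.652 -0.119 -0.749] y [0.756 0.013 0.655] x [ 0.068  0.993 -0.098] q [ 0.613 -0.19   1.978 -0.642  0.909  0.932] F [ 0.7  0.7 -0.4] open 12.5
5 [ 2.5 -1.9 18.3]
0 [ 4.2 -2.1 30.3]
-4 [ 5.6 -1.6 39.9]
```

Request:
servo_tool(moves=[[1,-1,7,0],[2,-2,14,0],[3,-2,21,0],[4,-2,28,0],[4.5,-2,33,0],[5,-2,37,0],[5.5,-1.5,40,0],[5.5,-1.5,40,0]])

```text
time: 40.57
ee_pos: [0.5101, 0.2246, 0.1006]
tool_rot: [1.794, 1.738, 0.549]
ft_force: [-0.8, 1.6, 0.5]
opening: 0.146
```

Request:
servo_tool(moves=[[0,0,0,0],[0,0,0,0],[0,0,0,0],[0,0,0,0],[0,0,0,0],[0,0,0,0],[0,0,0,0],[0,0,0,0]])

```text
time: 41.23
ee_pos: [0.51, 0.2246, 0.1006]
tool_rot: [1.794, 1.738, 0.55]
ft_force: [0.4, 0.4, -0.3]
opening: 0.149
```

```bash
python3 -c "
from h import *
st()
"
```

```text
t 41.23 tcp [0.51   0.2246 0.1006] z [ 0.651 -0.119 -0.749] y [0.756 0.013 0.655] x [ 0.068  0.993 -0.098] q [ 0.579 -0.078  1.948 -0.671  0.824  0.964] F [ 0.4  0.4 -0.3] open 12.7
```

Request:
servo_tool(moves=[[0,0,0,0],[0,0,0,0],[0,0,0,0],[0,0,0,0],[0,0,0,0],[0,0,0,0],[0,0,0,0],[0,0,0,0]], gripper=32)

```text
time: 41.9
ee_pos: [0.51, 0.2246, 0.1006]
tool_rot: [1.794, 1.738, 0.55]
ft_force: [0.3, -0.1, -0.8]
opening: 0.377
```

Request:
servo_tool(moves=[[0,0,-5,0],[0,0,-12,0],[0,0,-20,0],[0,0,-30,0],[0,0,-42,0],[0,0,-55,0],[0,0,-70,0],[0,0,-85,0]])

```text
time: 42.57
ee_pos: [0.4537, 0.2349, 0.1655]
tool_rot: [1.794, 1.738, 0.551]
ft_force: [0.1, -0.0, -0.4]
opening: 0.379
```

Request:
servo_tool(moves=[[0,0,-15,0],[0,0,-30,0],[0,0,-50,0],[0,0,-70,0],[0,0,-90,0],[0,0,-105,0],[0,0,-110,0],[0,0,-110,0]])

```text
time: 43.23
ee_pos: [0.3816, 0.2486, 0.2497]
tool_rot: [1.793, 1.738, 0.555]
ft_force: [0.1, 0.2, -0.0]
opening: 0.376
```

Request:
servo_tool(moves=[[0,0,0,0],[0,0,0,0],[0,0,0,0],[0,0,0,0],[0,0,0,0],[0,0,0,0],[0,0,0,0],[0,0,0,0]])

```text
time: 43.9
ee_pos: [0.3816, 0.2486, 0.2496]
tool_rot: [1.793, 1.738, 0.555]
ft_force: [-0.1, 0.3, 0.5]
opening: 0.374
```

```bash
python3 - <<'E'
from h import *
import pickle
st()
A=[cam('scene'),cam('top')]
for c,n in zip(A,('scene','top')):pickle.dump(c,open(n+'_end.pkl','wb'))
B=[cam('scene'),cam('top')]
for a,b,w in zip(A,B,((330,90,430,240),(225,140,300,225))):
    d=np.abs(a['frame'].astype(int)-b['frame'])[w[1]:w[3],w[0]:w[2]].max(2);print('moving px',(d>40).sum(),d.max())
h=cv2.cvtColor(A[0]['frame'],cv2.COLOR_BGR2HSV)
for y in range(80,250,3):
    print(y,''.join('n' if (5<H<25 and S>90 and V<165) else 't' if (5<H<25 and S>90) else 'R' if S>150 and (H<6 or H>170) else 'B' if S>150 and 90<H<130 else 'w' if V>190 else 'g' if V>90 else 'k' for H,S,V in h[y,330:430].astype(int)))
a0=pickle.load(open('scene11.pkl','rb'))
E
```

```text
t 43.9 tcp [0.3816 0.2486 0.2496] z [ 0.653 -0.116 -0.748] y [0.754 0.012 0.657] x [ 0.067  0.993 -0.095] q [ 0.848 -0.476  1.956 -0.631  1.292  0.942] F [-0.1  0.3  0.5] open 31.9
moving px 2 50
moving px 0 5
80 kkkkkkkkkkkkkkkkkkkntttttttttttttttttttttttttttttnnnnttttttttttttggggggggggggwwwnnnnnnnnnnnnnnnnnnnt
83 tnkkkkkkkkkkkkkkkknttttttttttttttttttttttnnnnttttttttttttttttttttgggggggggkkgwwttttttttttttttttttttt
86 tttgkkkkkkggkkkkkkkttttttttttttttnnnntttttttttttttttttttttttttttgggggggggggwwwtttttttttttttttttttttt
89 ttttgkkkkkkggkkkkkkgttttttnnnnttttttttttttttttttttttttttttttttkggggggggggggwwttttttttttttttttttttttt
92 ttttgkkkkkkggkkkkkkkgntttttttttttttttttttttttttttttttttttttttnkgggggggggggggkntttttttttttttttttttttt
95 tttttgkkkkkkggkkkkkkgttttttttttttttttttttttttttttttttttttttttBkkkkggggggwggknttttttttttttttttttttttt
98 ttnnngkkkkkkkgwwwwwwttttttttttttttttttttttttttttttttttttttttttnBBkkkkkkkkBkntttttttttttttttttttttttt
101 tttttttttttttttttttttttttttttttttttttttttttttttttttttttttttttttttggggtttttgBBBBBBBBBwtttttttnnnnnnnR
104 ttttttttttttttttttttttttttttttttttttttttttttttttttttt
[... 4387 characters left out ...]
wwggwwwwwnttwwwwgnnntttttnntwwwwwwwwwwwwwwwwwwwwwwwwgwwwtttttttttttttt
233 nnnnnnnnnnnnnnnnnnnnnnwwwwwwwwwwwwwwwwwwwwwwwwnnntttttttttnwwwwwwwwwwwwwwwwwwwggwwwtttttttttttttnkgg
236 nnnnnnnnnnnnnnnnnnnnnnnnngwwwwwwwwwwwwggwwwwwwnnnnnttttttttwwwwwwwwwwwwwwwwggwwwwtttttttttnkgggggggg
239 nnnnnnnnnnnnnnnnnnnnnnnnnnnnngwwwwwwwwwwwwggwwwggnnnnnnnnnnwwwwwwwwggwggggwwwttttttttnkggggggggggggg
242 nnnnnnnnnnnnnnnnnnnnnnnnnnnnnnnnnnnggwwwwwwwwwwwwwwwwwwwwwwwwwwwwggwwwwnttttttttnggggggggggggggggggg
245 nnnnnnnnnnnnnnnnnnnnnnnnnnnnnnnnnnnnnnnnnnnnnggwwwwwwwwwwwwwggtttttttttttttnnnkkggggggggggggggggggkk
248 nnnnnnnnnnnnnnnnnnnnnnnnnnnnnnnnnnnnnnnnnnnnnnnnnnnnnnttttttttttttttttttttttnnnkkkkkkkkkkkkkkkkkkkkk
```

Request:
servo_tool(moves=[[0,0,0,0],[0,0,0,0],[0,0,0,0],[0,0,0,0],[0,0,0,0],[0,0,0,0],[0,0,0,0],[0,0,0,0]])

```text
time: 44.77
ee_pos: [0.3816, 0.2486, 0.2497]
tool_rot: [1.793, 1.738, 0.555]
ft_force: [0.1, -0.3, 0.1]
opening: 0.376
```

Request:
servo_tool(moves=[[0,0,0,0],[0,0,0,0],[0,0,0,0],[0,0,0,0],[0,0,0,0],[0,0,0,0],[0,0,0,0],[0,0,0,0]])

```text
time: 45.43
ee_pos: [0.3816, 0.2486, 0.2497]
tool_rot: [1.793, 1.738, 0.555]
ft_force: [0.5, -0.4, -0.7]
opening: 0.376
```

```bash
python3 - <<'E'
from h import *
import pickle
st()
for n,w in(('scene',(330,90,430,240)),('top',(225,140,300,225))):
    a=pickle.load(open(n+'_end.pkl','rb'));b=cam(n)
    d=np.abs(a['frame'].astype(int)-b['frame'])[w[1]:w[3],w[0]:w[2]].max(2);print(n,'moving px',(d>40).sum(),d.max())
    z=pickle.load(open(n+'0.pkl','rb'))
    # orange cup, green jar, blue cap centroids before/after
    for nm,lo,hi in(('green',(60,80,40),(90,255,255)),('blue',(105,150,80),(125,255,255)),('orange',(5,215,120),(14,255,255))):
        o=[]
        for c in(z,b):
            m=cv2.inRange(cv2.cvtColor(c['frame'],cv2.COLOR_BGR2HSV),lo,hi);k,l,s,ce=cv2.connectedComponentsWithStats(m)
            o.append([(ce[i].round(1).tolist(),int(s[i,4])) for i in np.argsort(-s[1:,4])[:3]+1])
        print(nm,o[0],'|',o[1])
s=bot.state()
if True: job.job_done()
E
```

```text
t 45.43 tcp [0.3816 0.2486 0.2497] z [ 0.653 -0.116 -0.748] y [0.754 0.012 0.657] x [ 0.067  0.993 -0.095] q [ 0.849 -0.476  1.956 -0.631  1.292  0.942] F [ 0.5 -0.4 -0.7] open 32.1
scene moving px 4 53
green [([206.8, 325.6], 749), ([242.8, 106.2], 5), ([240.0, 105.2], 4)] | [([206.8, 325.6], 749), ([202.6, 27.4], 20), ([190.1, 78.7], 7)]
blue [([409.0, 105.5], 125)] | [([408.9, 105.6], 124)]
orange [([266.0, 311.7], 649), ([15.2, 341.6], 190), ([254.0, 322.0], 1)] | [([265.9, 309.2], 444), ([15.3, 341.0], 174), ([269.9, 325.5], 116)]
top moving px 0 10
green [([427.3, 163.7], 334), ([323.5, 330.0], 2), ([310.5, 354.5], 2)] | [([427.3, 163.7], 334), ([211.5, 334.5], 2), ([334.5, 377.0], 2)]
blue [([193.1, 229.9], 114)] | [([193.1, 229.9], 114)]
orange [([577.1, 224.1], 3471), ([386.9, 151.9], 421), ([429.0, 249.0], 1)] | [([577.1, 224.1], 3469), ([386.8, 152.4], 447), ([426.0, 248.0], 1)]
the job is handed in; nothing more can be done
```

The job is done and handed in at about 45 s of the 72 s allowed. The pail was weighed full, emptied into the bowl and left hanging empty on the hook.

- **Tool tilt:** The moves only turn the tool about its own axis, so I first tilted it about 40°. I did this by repeatedly pushing it just past its reach, which took about 15 s.
- **Full weight:** I picked up the larger pail by its bail, set it in the hook's V, let go and left it untouched for about 3 s. It was still swaying by about a pixel 1.5 s after release. A further 1.3 s passed before I took the grip, and the last picture looked steady.
- **Emptying:** I took the red grip and tipped the pail to about 99°. The scene camera then showed six walnuts in the bowl and none in the pail.
- **Empty weight:** I lowered the pail back, let go and drew the arm away. It hung upright, and two pictures about 1.5 s apart matched (no changed pixels from the top, 4 noise-level ones from the scene camera).
- **Bottle, jar and cup:** The bottle and the jar had not moved (centroid shifts of 0.1 px or less). The cup held to 0.5 px from the top. In the scene view its orange patch came out in two parts, probably from a lighting or shadow change, so that check is less clean.
- **Other limits of the checks:**
  - The picture-viewing limit ran out just as the tipping began, so from then on I checked by pixel analysis.
  - While I was setting the bail in the hook there was a brief sideways force of about 5 N. It went to zero when I let go.

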